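# Wind open a seed dispenser

## Robot

A 6-joint arm with a two-finger parallel gripper is mounted at the origin on the work surface. World frame = base frame: x ahead of the robot, y to its left, z up, the work surface at z = 0. Lengths are in m, angles in rad, forces in N, time in s.
With the tool pointing down it reaches from about 0.375 to 0.9 m from the base axis. Payload 3.1 kg.
Tool frame: the origin (TCP) lies at the very end of the fingers, on their centre line; the grasp point (between the pads) lies robot.grasp_offset behind it (robot.grasp_offset is the distance from the TCP to the grasp point, in m); z points along the fingers, y is the direction in which the jaws open and shut (so a half turn about z gives the same grasp; the last joint's range is limited). The gripper opens to 87 mm and grips with 3 to 60 N. Pads are 19 mm wide; open, the fingers measure 117 mm over their backs; the gripper's body (75 mm by 190 mm) begins 51 mm behind the grasp point.
Start: joints at [-0.178, 0.527, 1.433, -0, 1.181, -0.178], TCP at [0.625, 0, 0.223] pointing down, gripper open.
Joint ranges: [-3.08, 3.08], [-0.75, 2.2], [0.22, 2.44], [-1.43, 4.57], [0, 2.65], [-2.85, 2.85]. Speed limits (rad/s): [2.79, 2.79, 3.14, 3.14, 3.14, 3.14].

## Interface

Orientations are given as a unit quaternion [x, y, z, w].
In Python, from rig import robot gives the robot as it stands.
- The arm moves only by the tool drive_tool, never from a script. Its argument "targets" is one flat list of numbers, 6 for each row, row after row: the shift along the tool's x, y, z in cm, then the turn, a rotation vector about the tool's x, y, z in degrees. A call has 1 to 12 rows; each row is the pose to reach, as a shift and turn from the pose commanded when the call began, along the tool's axes at that moment; what a row does not reach only later rows make up. A row lasts 1/12 s, in which the tool goes at most 41.7 mm and 7.16 degrees, less where a joint would pass 70% of its speed; a pose out of reach is approached as far as the arm can. A call with a gripper value outside its range is refused whole. "grip" is the gripper command: -1 is fully open, 1 is shut, values between are in proportion, set as the call begins (left out, the last holds). The fingers move at their own pace and stop on an object; "squeeze" is the grip in N (left out, the last holds). Time passes only in rows, so rows that repeat a pose let the fingers close. It gives the time, the measured TCP pose, the force and the opening at its end, in the units of the state.
- robot.get_obs(): the state, without advancing time (a new reading comes with each control period).
- robot.camera(name): name is "scene" or "side" or "wrist"; returns (picture, depth): 400x640x3 uint8, red, green, blue; 400x640 float32, m along the optical axis (not along the pixel's ray), 0 where there is no reading.
- robot.calibration(name): a dict with "mtx" (3x3 intrinsics, pixels), "R" (3x3) and "t" (3): a world point X has camera coordinates R X + t; the wrist camera has in their place "hand_eye" (4x4, takes a point from camera to tool coordinates, whose origin is the TCP and whose axes are the flange's). Camera axes: x right, y down, z forward; pixel columns grow to the right and rows downward; lengths in m; the calibration is good to about 2 mm. A picture is of the moment at which its call begins: read the wrist's pose just before it. calibration takes no time and is no camera call.
- robot.hand_in(): hands the job in, once; it reports no verdict.
The state is a dict: "time": time; "q": joint angles; "joint_velocities": joint speeds; "joint_torque": joint torques, N m; "position": TCP position; "tool_rot": TCP orientation; "ft_force": force on the tool from outside, world axes, zero at the start; "moment": the same for the moment, N m; "grip_width": finger opening in m.
Only numpy, scipy, OpenCV 4.12 (cv2) and the standard library are available. Lean on these libraries where they do the work, as an engineer would, in place of code of your own. Each camera call takes 0.05 s, during which the arm holds its last target.

## Task

Put the loose crank handle fully home on the square drive shaft of the seed dispenser, then wind it round until the gap in the round cover stands squarely over the pour hole above the chute. Turn the cover only by means of the crank, leave the crank home on the shaft, and do not disturb the jar or the packet tray.

Things in the scene. Friction and masses are not known exactly. Their poses are not given: they have to be found in the camera images.
- machine: Fixed seed dispenser: grey base plate 270 x 150 x 14 mm, white gearbox 110 x 120 mm with a sloping top (60 mm high in front, 125 mm at the back) nearest the robot, low round drum behind it. Origin on the counter straight below shaft_seat; x points from the gearbox to the drum, whose axis is 150 mm along +x; z up. Its place and heading (within 0.25 rad) vary.
- shaft_seat (a point): Centre of the top of the round steel collar (28 mm across) at the foot of the square drive shaft, 130 mm above the counter. z runs out along the shaft, which leans 25 degrees from vertical towards the machine's -x (the robot); x and y are square to the shaft's flats and turn with it. Gearbox and bearing lie at least 15 mm below the plane of the seat wherever the crank sweeps.
- shaft_tip (a point): End of the square steel shaft, on its axis, 36 mm out from shaft_seat, same axes. The shaft is 14 x 14 mm, its last 8 mm tapering to a 7 mm square. It turns either way without limit against a steady friction of about 0.15 N m and stays where it is left, also with the crank on it.
- crank: Loose dark steel crank, 108 mm long, 0.23 to 0.36 kg, lying flat, socket down, left or right of the machine, any yaw. Origin: centre of the hub's underside, where the square socket opens. z up through the hub, x along the arm to the grip. Hub: 30 x 30 mm block, 50 mm tall, sides along x and y. Arm: bar 20 mm wide, 10 mm thick, level with the hub's underside.
- socket_end (a point): Inner end of the crank's blind square socket, on the hub's axis 40 mm above the crank's origin, axes as the crank's. The socket is 17 x 17 mm, its sides along the crank's x and y, so it fits the shaft at four angles. With the crank home, the hub's underside rests on the collar: crank lies at shaft_seat, z axes alike.
- grip_mid (a point): Middle of the crank's round black grip, a freely spinning sleeve 24 mm across (narrower at its foot) that stands parallel to the hub, from 12 to 58 mm above the crank's underside, 80 mm from the hub's axis along the crank's x. This point is 36 mm above the underside.
- cover (a joint): Turn in rad (0 at the start, positive anticlockwise from above) of the aluminium cover disc, 176 mm across, 8 mm thick, on the drum. Geared to the shaft: one crank turn turns it a fifth of a turn in the same sense (crank seen looking down on the shaft's end). No stops; it stays where it is left.
- opening (a point): Centre of the cover's only gap, on its top face: a 40 degree sector from 30 to 88 mm radius; this point is 60 mm from the cover's axis. It turns with the cover and starts on the side nearest the gearbox.
- cover_axis (a point): Centre of the cover's top face, on its vertical axis, 112 mm above the counter.
- pour_hole (a point): Point over the middle of the one pour hole in the drum below the cover (a 40 degree sector too; the steel chute comes out beneath it, over a fixed catch cup 68 mm across, 56 mm high, 125 mm from the cover's axis), 60 mm from the cover's axis, at the height of the cover's top. Fixed; 120 to 180 degrees round from the gap's start, so 1.6 to 2.5 crank turns by the shorter way; either way will do.
- jar: Bystander: jar with a metal lid, 76 mm across, 110 mm high, standing on the other side of the machine from the crank. Origin at the centre of its underside.
- packet_tray: Bystander: white wooden tray 100 x 140 mm, 60 mm high, with seed packets standing in it to about 96 mm. Origin at the centre of its underside.
There are look-alikes about, which are no part of the job. What is meant by the crank is not brown, and is the smaller of those in its own colour. Of the things that look like the part that bears pour_hole, the larger one is meant.

How it is judged:
By the outcome, as a careful person would: the job done as asked, in the order asked, and still so for the second after the job is handed in, with the robot touching nothing.
It also fails if it takes over 72 s, if anything falls off the work surface, if the arm or the gripper's body presses on something with over 40 N, if the wrist force passes 120 N, or if a joint passes its speed limit or range.

## Working session

There is one attempt and no reset: what is moved stays moved. The work goes in short steps, Python scripts to look and compute and a tool call to move; the robot and the scene stay as the last step left them, time stands still between calls to the robot, and variables do not carry over. Pictures are saved under pics/ and viewed, and the job is handed in when it is done.

Besides the shell and the picture viewer there is one more tool, called after "Emit:" as name(argument=value, ...) on one line, values as JSON. drive_tool: Moves the arm, as the interface text tells. Its arguments: {"type":"object","properties":{"targets":{"type":"array","items":{"type":"number"}},"grip":{"type":"number"},"squeeze":{"type":"number"}},"required":["targets"]}

```bash
ls; mkdir -p pics; python3 - <<'E'
from rig import robot
import cv2,numpy as np
o=robot.get_obs();print(o, robot.grasp_offset)
for n in ["scene","side","wrist"]:
    p,d=robot.camera(n);cv2.imwrite(f"pics/{n}0.png",p[:,:,::-1]);np.save(f"pics/{n}0.npy",d)
    print(n,robot.calibration(n))
E
```

```text
pics
{'time': 0.0, 'q': array([-1.78538701e-01,  5.28480382e-01,  1.43385950e+00, -2.70624152e-05,
        1.18138240e+00, -1.78512977e-01]), 'joint_velocities': array([ 0.00097561, -0.00013147, -0.00041013, -0.00014725,  0.00093692,
        0.00153141]), 'joint_torque': array([-5.45745443e-04, -4.40045428e+01, -1.76593530e+01,  6.32597599e-02,
        5.83207863e-02, -1.53719384e-04]), 'position': array([6.24291864e-01, 1.25295070e-04, 2.21576502e-01]), 'tool_rot': array([ 7.07111833e-01,  7.07100927e-01, -6.17545064e-04, -8.67543386e-04]), 'ft_force': array([-0.21694663, -0.10291504, -0.51801224]), 'moment': array([-0.0033584 , -0.05226388,  0.01934957]), 'grip_width': 0.08706662542330994} 0.0187
scene {'mtx': array([[395.63655831,   0.        , 315.45367573],
       [  0.        , 395.63655831, 201.39227513],
       [  0.        ,   0.        ,   1.        ]]), 'R': array([[-0.79497898,  0.60663275, -0.00226511],
       [ 0.52422928,  0.68510247, -0.5057848 ],
       [-0.30527379, -0.40327572, -0.86265671]]), 't': array([ 0.44158853, -0.29319082,  1.43573282])}
side {'mtx': array(
[... 175 characters left out ...]
-0.56209344, -0.01426638],
       [-0.42459325, -0.60762504, -0.67120219],
       [ 0.36860974,  0.56110852, -0.74113702]]), 't': array([-0.43488076,  0.35373707,  0.97726855])}
wrist {'mtx': array([[323.22852231,   0.        , 316.56652655],
       [  0.        , 323.22852231, 199.16723165],
       [  0.        ,   0.        ,   1.        ]]), 'hand_eye': array([[ 1.90355141e-05, -9.52879587e-01, -3.03348797e-01,
         8.32481545e-02],
       [ 9.99999569e-01,  2.99752256e-04, -8.78830913e-04,
         1.11057396e-03],
       [ 9.28349523e-04, -3.03348650e-01,  9.52879182e-01,
        -1.60551151e-01],
       [ 0.00000000e+00,  0.00000000e+00,  0.00000000e+00,
         1.00000000e+00]])}
```

View pics/scene0.png

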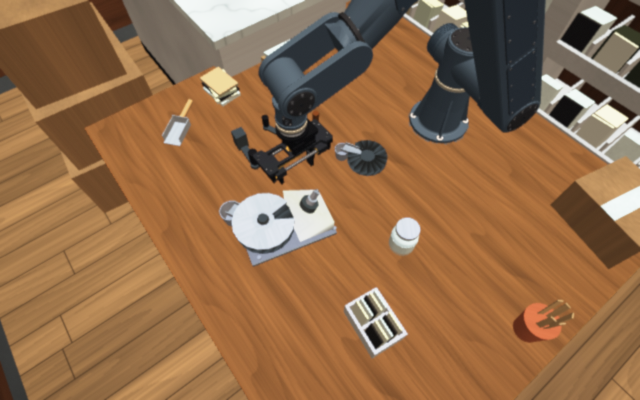

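View pics/side0.png

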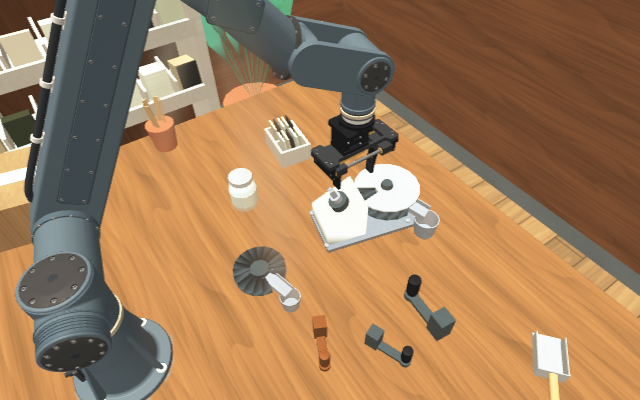

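View pics/wrist0.png

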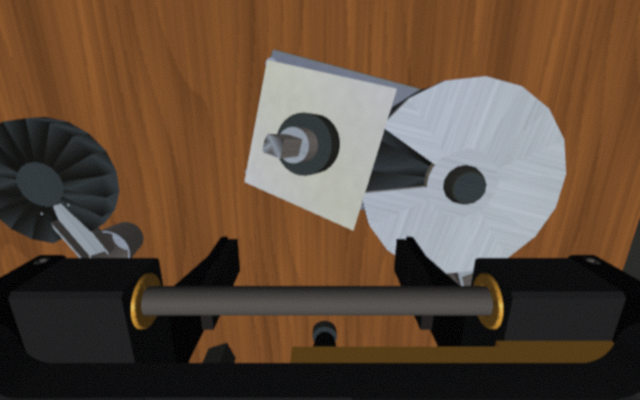

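The side view shows two dark cranks: hub (374,336) with grip (406,354), and a larger one with hub (438,322) and grip (413,285). There is also a brown one at (321,340). The machine's chute and cup are at (425,222), the jar at (242,190) and the tray at (288,140). The fan-like thing at (259,270) is a look-alike drum.

```bash
cat > h.py <<'E'
import numpy as np,cv2
from scipy.spatial.transform import Rotation as Ro
def cal(n):
    from rig import robot
    return robot.calibration(n)
def campose(n,c,o=None):
    "4x4 cam->world"
    T=np.eye(4)
    if n!="wrist":
        T[:3,:3]=c["R"].T;T[:3,3]=-c["R"].T@c["t"];return T
    T[:3,:3]=Ro.from_quat(o["tool_rot"]).as_matrix();T[:3,3]=o["position"]
    return T@c["hand_eye"]
def cloud(d,c,T):
    K=c["mtx"];v,u=np.mgrid[:d.shape[0],:d.shape[1]]
    P=np.stack([(u-K[0,2])/K[0,0]*d,(v-K[1,2])/K[1,1]*d,d],-1)
    W=P@T[:3,:3].T+T[:3,3];W[d<=0]=np.nan;return W
def proj(X,c,T):
    X=np.atleast_2d(X);P=(X-T[:3,3])@T[:3,:3];p=P@c["mtx"].T;return p[:,:2]/p[:,2:]
def ray_at_z(u,v,c,T,z):
    r=T[:3,:3]@np.linalg.inv(c["mtx"])@np.array([u,v,1.]);return T[:3,3]+r*(z-T[2,3])/r[2]
def snap(n,tag):
    from rig import robot
    o=robot.get_obs();p,d=robot.camera(n);b=p[:,:,::-1].copy()
    cv2.imwrite(f"pics/{n}{tag}.png",b);np.save(f"pics/{n}{tag}.npy",d)
    c=robot.calibration(n);T=campose(n,c,o);return b,d,c,T,o,cloud(d,c,T)
E
python3 - <<'E'
from h import *
from rig import robot
o=robot.get_obs()
c=cal("side");T=campose("side",c);d=np.load("pics/side0.npy");W=cloud(d,c,T)
for n,(u,v) in dict(hubS=(374,333),gripS=(407,350),hubL=(440,318),gripL=(413,280),jar=(241,175),tray=(288,150),shaft=(335,195),coverc=(386,185),cup=(427,215),fan=(259,268),brn=(320,322)).items():
    print(n,W[v,u].round(3))
im=cv2.imread("pics/side0.png")[240:380,300:480];cv2.imwrite("pics/crop1.png",cv2.resize(im,None,fx=4,fy=4,interpolation=cv2.INTER_CUBIC))
E
```

```text
hubS [ 0.48  -0.278  0.05 ]
gripS [ 0.511 -0.35   0.056]
hubL [ 0.616 -0.338  0.065]
gripL [ 0.628 -0.236  0.075]
jar [0.449 0.276 0.107]
tray [0.637 0.34  0.058]
shaft [0.6   0.038 0.141]
coverc [0.743 0.006 0.121]
cup [ 0.82  -0.089  0.038]
fan [ 0.349 -0.003  0.077]
brn [ 0.398 -0.189  0.048]
```

View pics/crop1.png

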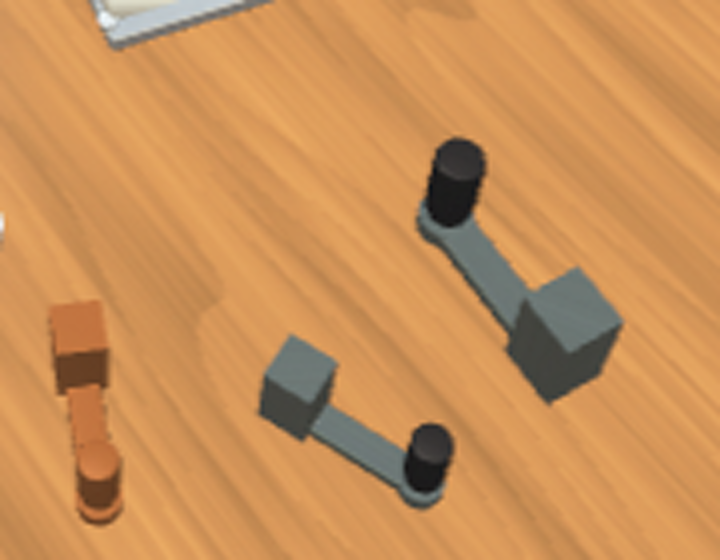

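```bash
python3 - <<'E'
from h import *
from rig import robot
o=robot.get_obs()
for n in["wrist","side","scene"]:
    c=cal(n);T=campose(n,c,o);d=np.load(f"pics/{n}0.npy");W=cloud(d,c,T)
    m=(abs(W[...,2]-.112)<.005)&(W[...,0]>.6)&(W[...,0]<.9)&(abs(W[...,1])<.15)
    P=W[m];print(n,m.sum(),P[:,2].mean())
    (x,y),r=cv2.minEnclosingCircle(P[:,:2].astype(np.float32));print(x,y,r)
im=cv2.imread("pics/wrist0.png")[40:290,230:580];cv2.imwrite("pics/crop2.png",cv2.resize(im,None,fx=2.25,fy=2.25,interpolation=cv2.INTER_CUBIC))
im=cv2.imread("pics/side0.png")[150:260,290:450];cv2.imwrite("pics/crop3.png",cv2.resize(im,None,fx=4.8,fy=4.8,interpolation=cv2.INTER_CUBIC))
E
```

```text
wrist 29728 0.11072500936417973
0.7191401124000549 0.025967495515942574 0.12334331125020981
side 2398 0.11094027842202255
0.717962384223938 0.013167101889848709 0.1204804852604866
scene 2679 0.11243977711615537
0.7167155742645264 0.02715662121772766 0.12253297120332718
```

View pics/crop2.png

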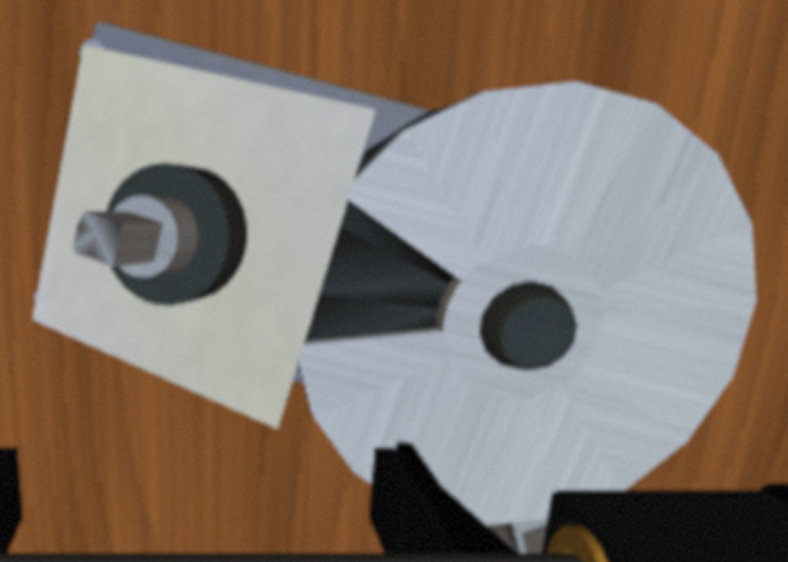

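View pics/crop3.png

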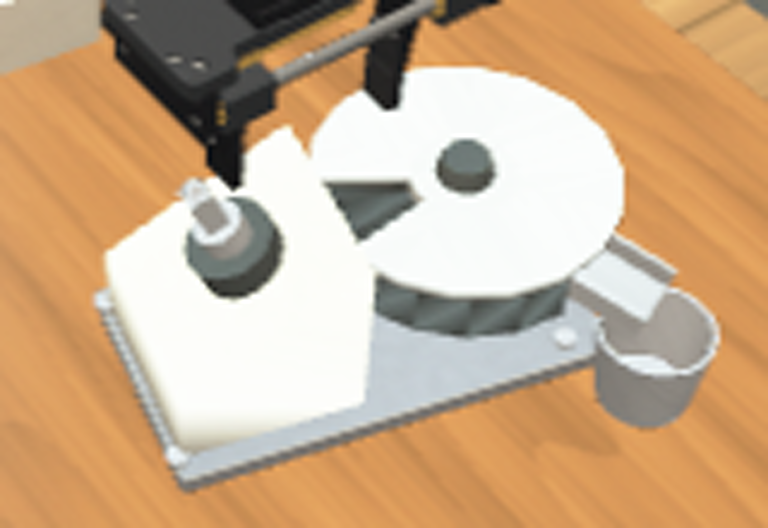

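```bash
python3 - <<'E'
from h import *
from rig import robot
from scipy.optimize import least_squares
o=robot.get_obs()
for n in["wrist","scene","side"]:
    c=cal(n);T=campose(n,c,o);d=np.load(f"pics/{n}0.npy");W=cloud(d,c,T)
    m=(abs(W[...,2]-.112)<.006)&(W[...,0]>.66)&(W[...,0]<.9)&(abs(W[...,1])<.15)
    ct=max(cv2.findContours(m.astype(np.uint8),0,1)[0],key=len)[:,0]
    P=W[ct[:,1],ct[:,0],:2]
    f=lambda q:np.hypot(P[:,0]-q[0],P[:,1]-q[1])-.088
    r=least_squares(f,[.74,0],loss="cauchy",f_scale=.001);print(n,r.x,np.median(abs(f(r.x))))
    # shaft: points with z > .135
    m=(W[...,2]>.135)&(W[...,2]<.17)&(np.hypot(W[...,0]-.59,W[...,1]-.03)<.05)
    P=W[m];print(len(P),[ (z.round(3),np.median(P[abs(P[:,2]-z)<.003],0).round(4)) for z in np.arange(.137,.17,.006)])
E
```

```text
wrist [0.75103601 0.00996697] 0.001854385774489084
750 [(np.float64(0.137), array([0.609 , 0.0483, 0.1372])), (np.float64(0.143), array([0.6065, 0.0491, 0.143 ])), (np.float64(0.149), array([0.604 , 0.0497, 0.1492])), (np.float64(0.155), array([0.5999, 0.0515, 0.1556])), (np.float64(0.161), array([0.5948, 0.0505, 0.1603])), (np.float64(0.167), array([0.5953, 0.0525, 0.1641]))]
scene [0.74833107 0.01163109] 0.0018839216536193498
72 [(np.float64(0.137), array([0.6088, 0.0485, 0.1365])), (np.float64(0.143), array([0.6034, 0.0534, 0.1418])), (np.float64(0.149), array([0.6029, 0.0539, 0.1491])), (np.float64(0.155), array([0.5994, 0.0554, 0.1547])), (np.float64(0.161), array([0.5946, 0.0526, 0.1604])), (np.float64(0.167), array([0.591 , 0.052 , 0.1654]))]
side [0.74907564 0.01060044] 0.0019746248096920993
60 [(np.float64(0.137), array([0.5995, 0.0408, 0.1383])), (np.float64(0.143), array([0.5966, 0.0415, 0.1433])), (np.float64(0.149), array([0.5938, 0.0429, 0.1485])), (np.float64(0.155), array([0.593 , 0.0434, 0.1551])), (np.float64(0.161), array([0.5904, 0.0475, 0.1601])), (np.float64(0.167), array([0.5926, 0.0459, 0.1647]))]
```

```bash
cat >> h.py <<'E'
def rel(o,pos,R):
    "shift cm and rotvec deg in tool axes from pose o (dict) to pos,R"
    R0=Ro.from_quat(o["tool_rot"]);return (R0.inv().apply(np.array(pos)-o["position"])*100).round(2),np.degrees((R0.inv()*R).as_rotvec()).round(2)
def toolR(z,y):
    z=np.array(z,float);z/=np.linalg.norm(z);y=np.array(y,float);y=y-z*(y@z);y/=np.linalg.norm(y)
    return Ro.from_matrix(np.stack([np.cross(y,z),y,z],1))
E
python3 - <<'E'
from h import *
from rig import robot
o=robot.get_obs()
c=cal("side");T=campose("side",c);d=np.load("pics/side0.npy");W=cloud(d,c,T)
b=cv2.imread("pics/side0.png")
near=(np.hypot(W[...,0]-.495,W[...,1]+.315)<.09)
hub=near&(abs(W[...,2]-.05)<.004)&(np.hypot(W[...,0]-.48,W[...,1]+.278)<.03)
gr=near&(abs(W[...,2]-.058)<.005)&(np.hypot(W[...,0]-.511,W[...,1]+.35)<.02)
for m in(hub,gr):print(m.sum(),W[m].mean(0),W[m].min(0),W[m].max(0))
print(cv2.minAreaRect(W[hub][:,:2].astype(np.float32)*1000))
h=np.array([.48,-.278]);
for yaw in[23.3]:
    y=np.array([np.cos(np.radians(yaw)),np.sin(np.radians(yaw)),0]);R=toolR([0,0,-1],y);x=R.as_matrix()[:,0]
    print(rel(o,np.r_[h,.222]-.1*x,R))
E
```

```text
181 [ 0.48349444 -0.27714382  0.04895024] [ 0.46528813 -0.29554544  0.04603899] [ 0.5027659  -0.25801471  0.05314577]
95 [ 0.51137907 -0.35205288  0.05654304] [ 0.50003298 -0.36240001  0.05303576] [ 0.52369831 -0.34014902  0.06059113]
((484.3446960449219, -276.40545654296875), (32.001319885253906, 30.356019973754883), 21.163156509399414)
(array([-3.700e+01, -1.049e+01, -1.000e-02]), array([ -0.09,  -0.04, -23.3 ]))
```

Emit:
drive_tool(targets=[-37, -10.5, 0, 0, 0, -21, -37, -10.5, 0, 0, 0, -21, -37, -10.5, 0, 0, 0, -21, -37, -10.5, 0, 0, 0, -21, -37, -10.5, 0, 0, 0, -21, -37, -10.5, 0, 0, 0, -21, -37, -10.5, 0, 0, 0, -21, -37, -10.5, 0, 0, 0, -21, -37, -10.5, 0, 0, 0, -21, -37, -10.5, 0, 0, 0, -21, -37, -10.5, 0, 0, 0, -21, -37, -10.5, 0, 0, 0, -21], grip=-1, squeeze=55)

```text
time: 1.15
position: [0.5194, -0.3702, 0.2219]
tool_rot: [0.567, 0.823, 0.001, -0.001]
ft_force: [0.5, 0.2, 0.7]
grip_width: 0.0871
```

```bash
python3 - <<'E'
from h import *
b,d,c,T,o,W=snap("wrist","1")
print(o["time"],o["position"],Ro.from_quat(o["tool_rot"]).as_matrix().round(3),o["q"].round(3))
print(proj([[.484,-.277,.05],[.511,-.352,.058]],c,T))
cv2.imwrite("pics/w1c.png",cv2.resize(b[0:260,160:480],None,fx=2.3,fy=2.3,interpolation=cv2.INTER_CUBIC))
snap("scene","1")
E
```

```text
1.15 [ 0.51938256 -0.37020692  0.22194348] [[-0.356  0.934 -0.001]
 [ 0.934  0.356  0.002]
 [ 0.002  0.    -1.   ]] [-7.950e-01  5.460e-01  1.398e+00  1.000e-03  1.199e+00 -1.159e+00]
[[316.13595721  78.45933172]
 [314.68996053 161.6461245 ]]
```

View pics/w1c.png

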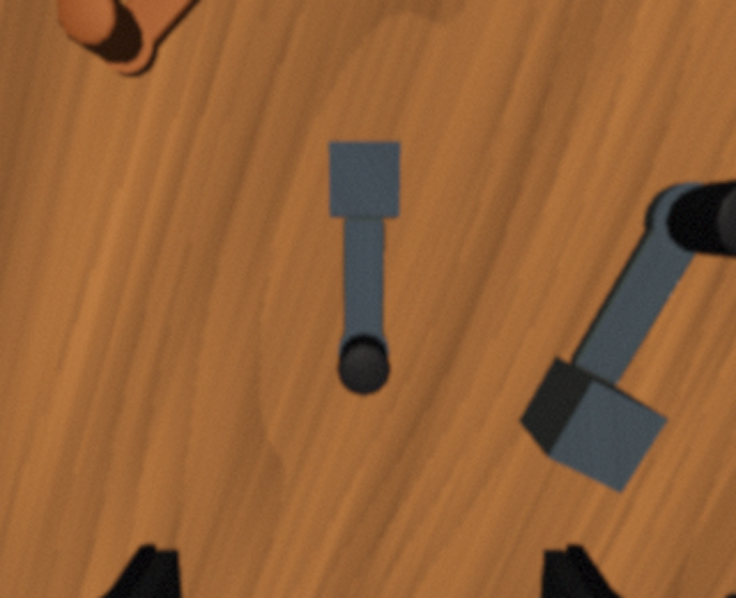

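View pics/scene1.png

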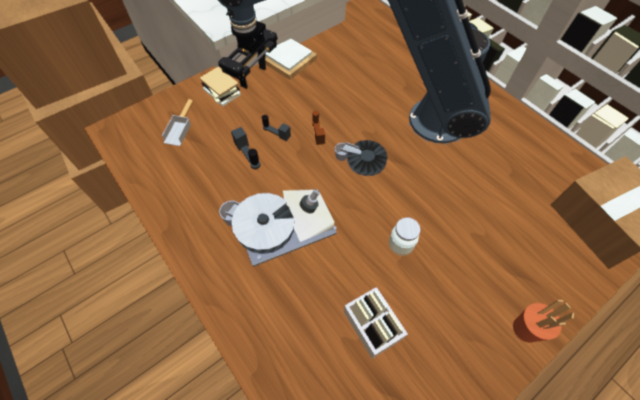

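```bash
python3 - <<'E'
from h import *
from rig import robot
o=robot.get_obs();c=cal("wrist");T=campose("wrist",c,o)
h=ray_at_z(318.7,77.8,c,T,.05);g=ray_at_z(317.8,160,c,T,.058);print(h,g,np.linalg.norm((h-g)[:2]))
print(np.degrees(np.arctan2(*(h-g)[[1,0]])), rel(o,[h[0],h[1],.014],Ro.from_quat(o["tool_rot"])))
E
```

```text
[ 0.48645927 -0.27354856  0.05      ] [ 0.51397632 -0.34723785  0.058     ] 0.07865938908535776
110.47664163305576 (array([ 9.99,  0.26, 20.83]), array([0., 0., 0.]))
```

Emit:
drive_tool(targets=[4, 0.2, 4, 0, 0, 0, 8, 0.2, 6, 0, 0, 0, 9.9, 0.2, 9, 0, 0, 0, 9.9, 0.2, 13, 0, 0, 0, 9.9, 0.2, 16.5, 0, 0, 0, 9.9, 0.2, 19, 0, 0, 0, 9.9, 0.2, 20.2, 0, 0, 0, 9.9, 0.2, 20.7, 0, 0, 0, 9.9, 0.2, 20.8, 0, 0, 0, 9.9, 0.2, 20.8, 0, 0, 0], grip=-1)

```text
time: 2.08
position: [0.4875, -0.2771, 0.0156]
tool_rot: [0.566, 0.824, -0.0, 0.001]
ft_force: [0.7, -0.5, 0.5]
grip_width: 0.0873
```

Emit:
drive_tool(targets=[0, 0, 0, 0, 0, 0, 0, 0, 0, 0, 0, 0, 0, 0, 0, 0, 0, 0, 0, 0, 0, 0, 0, 0, 0, 0, 0, 0, 0, 0, 0, 0, 0, 0, 0, 0, 0, 0, 0, 0, 0, 0, 0, 0, 0, 0, 0, 0], grip=1, squeeze=55)

```text
time: 2.75
position: [0.4863, -0.2768, 0.0145]
tool_rot: [0.566, 0.824, 0.0, -0.0]
ft_force: [0.1, -0.5, -0.0]
grip_width: 0.0416
```

```bash
python3 - <<'E'
from h import *
b,d,c,T,o,W=snap("side","2")
print(o["time"],o["position"],o["q"].round(3),o["grip_width"],o["ft_force"])
cv2.imwrite("pics/s2c.png",cv2.resize(b[230:390,280:480],None,fx=3.5,fy=3.5))
E
```

```text
2.75 [ 0.48633628 -0.27684815  0.01453931] [-0.717  0.757  1.739 -0.     0.646 -1.084] 0.04164843094332147 [ 0.0766532  -0.46527131 -0.04764005]
```

View pics/s2c.png

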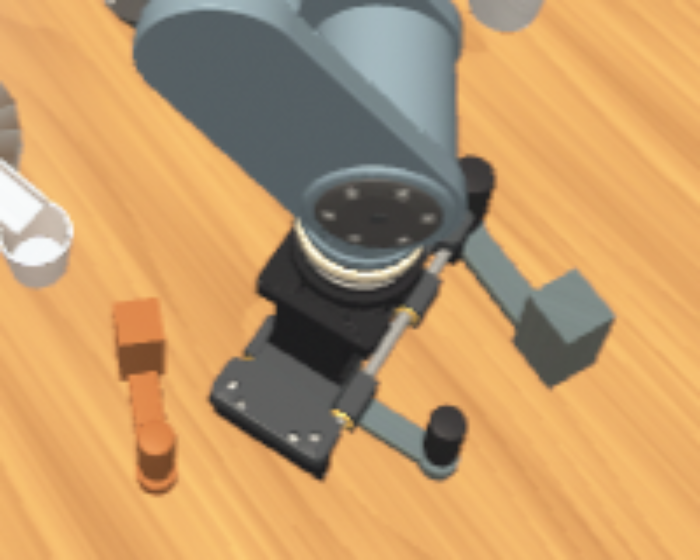

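Emit:
drive_tool(targets=[0, 0, 0, 0, 0, 0, 0, 0, 0, 0, 0, 0, 0, 0, 0, 0, 0, 0, 0, 0, 0, 0, 0, 0, 0, 0, 0, 0, 0, 0], grip=1)

```text
time: 3.22
position: [0.4862, -0.2768, 0.0145]
tool_rot: [0.566, 0.824, -0.0, -0.0]
ft_force: [-0.3, -0.6, -1.0]
grip_width: 0.0299
```

```bash
python3 - <<'E'
from h import *
im=cv2.imread("pics/wrist0.png")[115:175,255:345];cv2.imwrite("pics/sh0.png",cv2.resize(im,None,fx=8,fy=8,interpolation=cv2.INTER_CUBIC))
E
```

```text
(no output)
```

View pics/sh0.png

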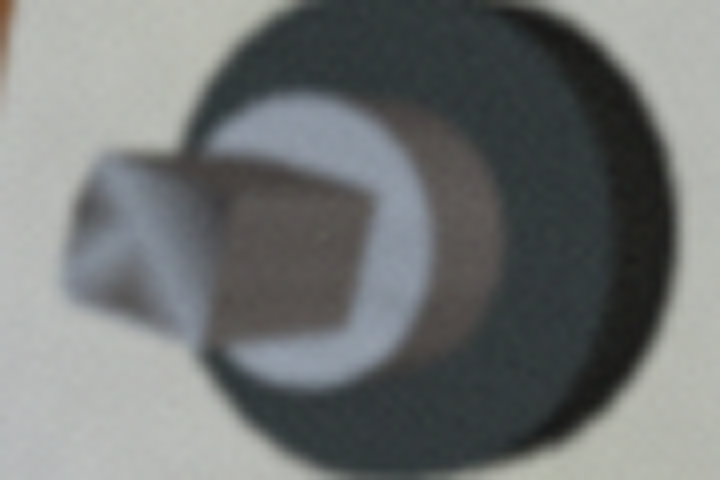

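The wrist crop shows the shaft. The 28 mm collar's top is centred near px (293,145). The base corners are near (302,139) and (298,156), and the shoulder corners near (282,139), (281,158), (263,151) and (268,134).

```bash
python3 - <<'E'
from h import *
from scipy.optimize import least_squares
c=cal("wrist");o=dict(position=np.array([6.24291864e-01,1.25295070e-04,2.21576502e-01]),tool_rot=np.array([7.07111833e-01,7.07100927e-01,-6.17545064e-04,-8.67543386e-04]))
T=campose("wrist",c,o)
base=np.array([[375,190],[345,330]]);top=np.array([[215,190],[205,345],[65,290],[105,155]])
px=np.vstack([base,top])/8+[255,115]
ell=np.array([[307,90],[307,390],[435,240],[180,240]])  # collar extent
def frame(sx,sy,th,a):
    h=np.array([np.cos(th),np.sin(th),0]);s,k=np.sin(np.radians(25)),np.cos(np.radians(25))
    z=-s*h+k*np.array([0,0,1]);x=k*h+s*np.array([0,0,1]);y=np.cross(z,x)
    xs=np.cos(a)*x+np.sin(a)*y;ys=np.cross(z,xs);return np.array([sx,sy,.130]),xs,ys,z
def pts(q):
    p,x,y,z=frame(*q);f=.007
    c4=lambda L:[p+z*L+f*(i*x+j*y) for i,j in((1,1),(1,-1),(-1,-1),(-1,1))]
    return np.array(c4(0)[:2]+c4(.028))
def res(q,th=-.2376):
    q=[q[0],q[1],th,q[2]];return (proj(pts(q),c,T)-px).ravel()
for a0 in(-.4,0,.4):
    r=least_squares(res,[.604,.046,a0]);print(r.x[:2],np.degrees(r.x[2]),r.cost);
print(r.fun.reshape(-1,2).round(1))
print("tip ray",ray_at_z(*(np.array([135,245])/8+[255,115]),c,T,.1626))
s=r.x;print("dist to cover",np.hypot(.750-s[0],.0105-s[1]),np.arctan2(.0105-s[1],.750-s[0]))
E
```

```text
[0.60593412 0.04727026] -0.3289601851559118 4.857140871038729
[0.60593412 0.04727026] -0.3289426879987904 4.8571408710041934
[0.60593412 0.04727026] -0.3289284477170645 4.857140871038111
[[ 0.4 -0.4]
 [ 0.  -0.2]
 [ 1.9  0. ]
 [-1.1  0.3]
 [-0.   1.4]
 [-1.2 -1.1]]
tip ray [0.59450975 0.05125696 0.1626    ]
dist to cover 0.1486843296764551 -0.249897037042331
```

```bash
cat >> h.py <<'E'
SEAT=np.array([.6052,.0468,.130]);TH=-.249
def frame(seat=None,th=None,a=0):
    seat=SEAT if seat is None else seat;th=TH if th is None else th
    h=np.array([np.cos(th),np.sin(th),0]);s,k=np.sin(np.radians(25)),np.cos(np.radians(25))
    z=-s*h+k*np.array([0,0,1]);x=k*h+s*np.array([0,0,1]);y=np.cross(z,x)
    return seat,np.cos(a)*x+np.sin(a)*y,-np.sin(a)*x+np.cos(a)*y,z
E
python3 - <<'E'
from h import *
from rig import robot
o=robot.get_obs();p,x,y,z=frame()
R=toolR(-z,x);M=R.as_matrix()
off=np.array([.002,0,.0145]) # crank origin in tool
for L in(.075,):
    tgt=p+z*L-M@off;print(tgt,rel(o,tgt,R))
print(o["position"])
E
```

```text
[0.56804932 0.05418292 0.21111455] (array([ 27.97,  19.5 , -19.66]), array([-24.22,  -7.71,  34.7 ]))
[ 0.48617572 -0.27676219  0.01447174]
```

Emit:
drive_tool(targets=[0, 0, -3, 0, 0, 0, 0, 0, -6, 0, 0, 0, 0, 0, -9, 0, 0, 0, 0, 0, -12, 0, 0, 0, 1, 1, -15, 0, 0, 3, 3, 2.5, -18, 0, 0, 6, 5.5, 4, -20, -4, -1, 10, 8, 6, -21, -8, -3, 15, 10.5, 8, -21.5, -12, -4, 20, 13, 9.5, -22, -16, -5, 25, 15.5, 11, -22, -20, -6, 30, 18, 12.5, -22, -24, -7.7, 34.7])

```text
time: 4.22
position: [0.537, -0.0652, 0.2344]
tool_rot: [0.771, 0.601, 0.13, 0.168]
ft_force: [0.6, -1.2, -3.2]
grip_width: 0.0298
```

```bash
python3 - <<'E'
from h import *
from rig import robot
o=robot.get_obs();p,x,y,z=frame()
R=toolR(-z,x);M=R.as_matrix()
off=np.array([.002,0,.0145])
tgt=p+z*.075-M@off;print(o["time"],o["position"],o["grip_width"],o["q"].round(2),rel(o,tgt,R))
E
```

```text
4.2167 [ 0.53697649 -0.06519482  0.23436897] 0.029768791837300294 [-0.35  0.27  1.95  0.09  0.5  -0.18] (array([12.34, -0.88,  2.15]), array([-0.49, -0.02,  0.1 ]))
```

Emit:
drive_tool(targets=[2.5, -0.2, 0, 0, 0, 0, 5, -0.4, 0, 0, 0, 0, 7.5, -0.6, 0.5, 0, 0, 0, 10, -0.8, 1.2, -0.4, 0, 0, 12.0, -0.9, 2, -0.4, 0, 0, 12.3, -0.9, 2.1, -0.4, 0, 0, 12.3, -0.9, 2.1, -0.4, 0, 0, 12.3, -0.9, 2.1, -0.4, 0, 0])

```text
time: 4.88
position: [0.5672, 0.0524, 0.2105]
tool_rot: [0.769, 0.603, 0.13, 0.169]
ft_force: [0.3, -0.4, -3.1]
grip_width: 0.0297
```

```bash
python3 - <<'E'
from h import *
p,x,y,z=frame()
S=np.array([p,p+.036*z,p+.028*z])
for n in("side","scene","wrist"):
    b,d,c,T,o,W=snap(n,"3");print(n,proj(S,c,T).round(1).tolist())
    q=proj(S,c,T)
    for (u,v) in q[:2]: cv2.drawMarker(b,(int(round(u)),int(round(v))),(0,0,255),cv2.MARKER_CROSS,5,1)
    u,v=q[1].astype(int);u0=max(u-80,0);v0=max(v-60,0)
    cv2.imwrite(f"pics/{n}3c.png",cv2.resize(b[v0:v0+120,u0:u0+160],None,fx=4.8,fy=4.8,interpolation=cv2.INTER_CUBIC) if n!="wrist" else b)
    print(u0,v0)
M=toolR(-z,x).as_matrix();print(o["position"],o["time"],rel(o,p+z*.075-M@np.array([.002,0,.0145]),toolR(-z,x)))
E
```

```text
side [[334.7, 195.2], [329.2, 187.8], [330.5, 189.5]]
249 127
scene [[311.4, 198.0], [316.4, 190.1], [315.2, 191.9]]
236 130
wrist [[316.5, 198.4], [316.2, 213.9], [316.3, 210.1]]
236 153
[0.56765246 0.05162196 0.21116177] 4.9833 (array([ 0.26, -0.02, -0.01]), array([-0.22,  0.04,  0.37]))
```

View pics/side3c.png

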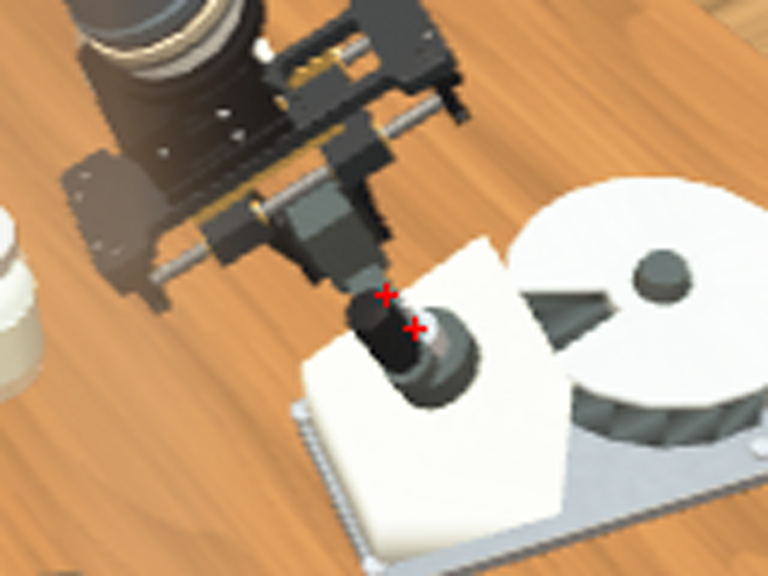

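View pics/scene3c.png

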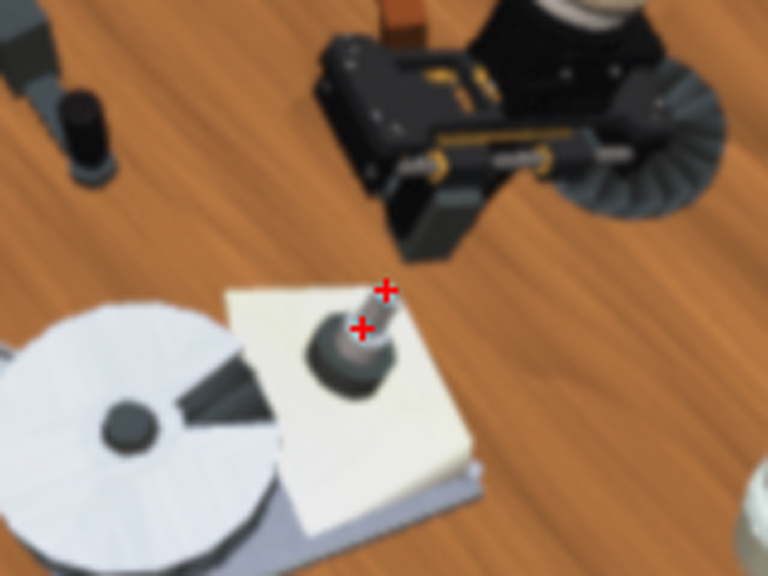

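View pics/wrist3c.png

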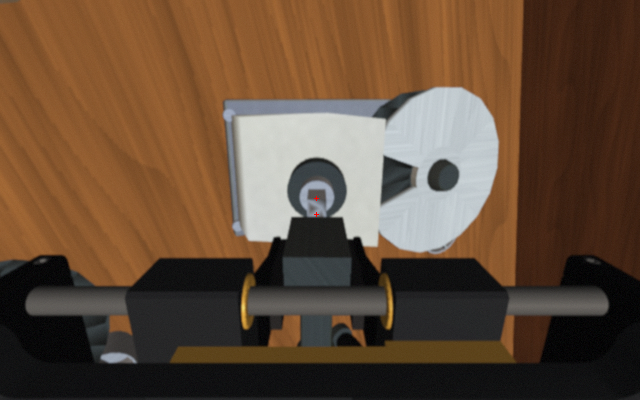

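```bash
python3 - <<'E'
from h import *
b=cv2.imread("pics/wrist3.png")[140:300,250:385];cv2.imwrite("pics/w3z.png",cv2.resize(b,None,fx=3.7*1.0,fy=3.7,interpolation=cv2.INTER_CUBIC))
E
```

```text
(no output)
```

View pics/w3z.png

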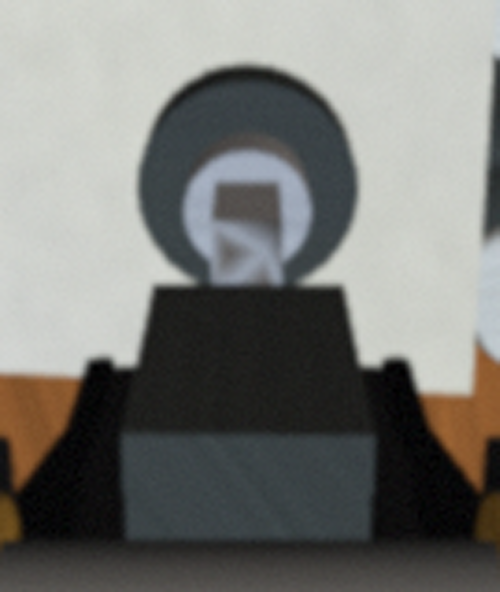

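```bash
python3 - <<'E'
from h import *
c=cal("wrist");H=c["hand_eye"]
for zo in(.0125,.0145,.0165):
  for xo in(0,.002,.004):
    P=np.array([[xo+.015,0,zo-.05],[xo+.015,0,zo]]);print(zo,xo,proj(P,c,H).round(1).tolist())
E
```

```text
0.0125 0 [[315.8, 265.1], [316.1, 221.6]]
0.0125 0.002 [[315.8, 260.9], [316.1, 218.4]]
0.0125 0.004 [[315.8, 256.6], [316.1, 215.1]]
0.0145 0 [[315.8, 262.8], [316.1, 220.4]]
0.0145 0.002 [[315.8, 258.6], [316.1, 217.1]]
0.0145 0.004 [[315.8, 254.4], [316.1, 213.9]]
0.0165 0 [[315.8, 260.5], [316.1, 219.1]]
0.0165 0.002 [[315.8, 256.4], [316.1, 215.9]]
0.0165 0.004 [[315.8, 252.3], [316.1, 212.7]]
```

Emit:
drive_tool(targets=[0.25, 0, 1.5, -0.2, 0, 0.3, 0.25, 0, 3, -0.2, 0, 0.3, 0.25, 0, 3.2, -0.2, 0, 0.3, 0.25, 0, 3.2, -0.2, 0, 0.3, 0.25, 0, 3.2, -0.2, 0, 0.3])

```text
time: 5.45
position: [0.5816, 0.051, 0.1824]
tool_rot: [0.77, 0.6, 0.133, 0.171]
ft_force: [-0.8, -0.0, -3.6]
grip_width: 0.0296
```

```bash
python3 - <<'E'
from h import *
p,x,y,z=frame();R=toolR(-z,x);M=R.as_matrix()
b,d,c,T,o,W=snap("wrist","4");print(o["time"],rel(o,p+z*.0-M@np.array([.0022,0,.0145]),R),o["ft_force"])
b=b[140:300,250:385];cv2.imwrite("pics/w4z.png",cv2.resize(b,None,fx=3.7*1.0,fy=3.7,interpolation=cv2.INTER_CUBIC))
b,d,c,T,o,W=snap("side","4");b=b[130:250,270:430];cv2.imwrite("pics/s4z.png",cv2.resize(b,None,fx=4.8,fy=4.8,interpolation=cv2.INTER_CUBIC))
E
```

```text
5.45 (array([-0.04, -0.05,  4.31]), array([0.01, 0.03, 0.08])) [-0.75512301 -0.04580162 -3.62090823]
```

View pics/w4z.png

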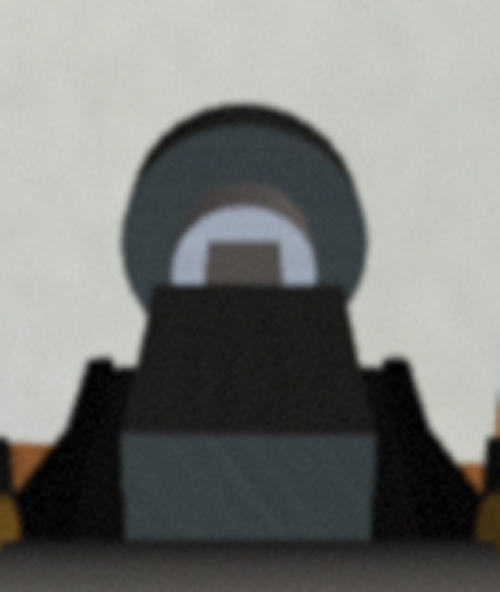

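View pics/s4z.png

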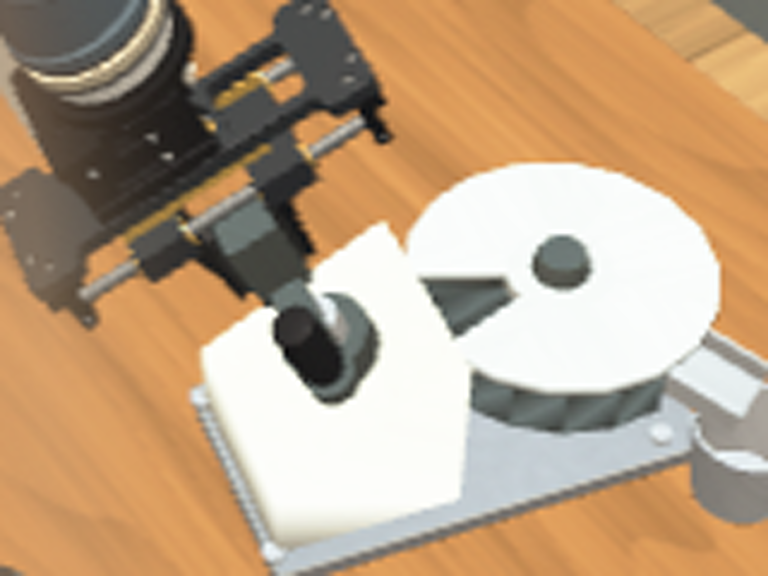

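Emit:
drive_tool(targets=[-0.05, -0.05, 0.4, 0, 0, 0, -0.05, -0.06, 0.8, 0, 0, 0, -0.05, -0.06, 1.2, 0, 0, 0, -0.05, -0.06, 1.6, 0, 0, 0, -0.05, -0.06, 2, 0, 0, 0, -0.05, -0.06, 2.4, 0, 0, 0, -0.05, -0.06, 2.4, 0, 0, 0])

```text
time: 6.13
position: [0.5908, 0.0487, 0.1591]
tool_rot: [0.77, 0.6, 0.132, 0.171]
ft_force: [0.7, 0.2, -3.7]
grip_width: 0.0297
```

```bash
python3 - <<'E'
from h import *
from rig import robot
p,x,y,z=frame();R=toolR(-z,x);M=R.as_matrix()
o=robot.get_obs();print(o["time"],rel(o,p+z*.0-M@np.array([.0022,0,.0145]),R),o["ft_force"],o["moment"])
E
```

```text
6.1333 (array([-0.05,  0.08,  1.79]), array([-0.06,  0.01,  0.14])) [ 0.65782657  0.21647549 -3.71475127] [0.17442254 0.445074   0.01678714]
```

No contact force so far; the socket is about 18 mm over the shaft. Continuing home.

Emit:
drive_tool(targets=[-0.02, 0.05, 0.3, 0, 0, 0, -0.02, 0.05, 0.6, 0, 0, 0, -0.02, 0.05, 0.9, 0, 0, 0, -0.02, 0.05, 1.2, 0, 0, 0, -0.02, 0.05, 1.5, 0, 0, 0, -0.02, 0.05, 1.7, 0, 0, 0, -0.02, 0.05, 1.75, 0, 0, 0, -0.02, 0.05, 1.75, 0, 0, 0])

```text
time: 6.8
position: [0.5984, 0.0466, 0.1442]
tool_rot: [0.77, 0.6, 0.133, 0.171]
ft_force: [-0.7, -0.5, -3.2]
grip_width: 0.0297
```

```bash
python3 - <<'E'
from h import *
p,x,y,z=frame();R=toolR(-z,x);M=R.as_matrix()
b,d,c,T,o,W=snap("wrist","5");print(o["time"],rel(o,p+z*.0-M@np.array([.0022,0,.0145]),R),o["ft_force"],o["moment"])
b=b[140:300,250:385];cv2.imwrite("pics/w5z.png",cv2.resize(b,None,fx=3.7*1.0,fy=3.7,interpolation=cv2.INTER_CUBIC))
E
```

```text
6.8 (array([-0.04, -0.01,  0.12]), array([-0.  ,  0.  ,  0.14])) [-0.73076542 -0.47753153 -3.20875279] [ 0.23926562  0.51830099 -0.04119145]
```

View pics/w5z.png

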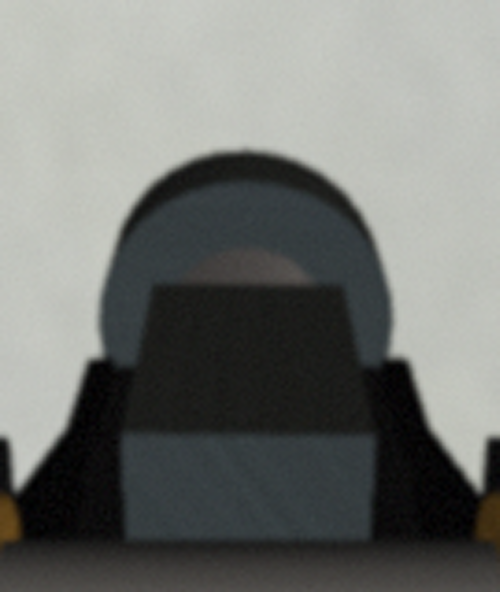

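Nearly home; pressing the last couple of mm until contact shows.

Emit:
drive_tool(targets=[0, 0, 0.1, 0, 0, 0, 0, 0, 0.2, 0, 0, 0, 0, 0, 0.25, 0, 0, 0, 0, 0, 0.3, 0, 0, 0, 0, 0, 0.3, 0, 0, 0])

```text
time: 7.27
position: [0.5992, 0.0465, 0.1433]
tool_rot: [0.77, 0.6, 0.133, 0.172]
ft_force: [-6.0, 1.2, 7.9]
grip_width: 0.0296
```

```bash
python3 - <<'E'
from h import *
from rig import robot
p,x,y,z=frame();R=toolR(-z,x);M=R.as_matrix()
o=robot.get_obs();print(o["time"],rel(o,p+z*.0-M@np.array([.0022,0,.0145]),R),o["ft_force"],o["ft_force"]@z)
E
```

```text
7.2667 (array([-0.04, -0.04, -0.  ]), array([ 0.08, -0.  ,  0.14])) [-5.99106412  1.17928773  7.85908452] 9.69941645769308
```

Emit:
drive_tool(targets=[0, 0, -0.1, 0, 0, 0, 0, 0, -0.2, 0, 0, 0, 0, 0, -0.2, 0, 0, 0, 0, 0, -0.2, 0, 0, 0, 0, 0, -0.2, 0, 0, 0, 0, 0, -0.2, 0, 0, 0, 0, 0, -0.2, 0, 0, 0, 0, 0, -0.2, 0, 0, 0], grip=-1)

```text
time: 7.93
position: [0.5989, 0.0465, 0.1435]
tool_rot: [0.77, 0.6, 0.133, 0.171]
ft_force: [0.8, 0.2, 0.5]
grip_width: 0.0752
```

Emit:
drive_tool(targets=[0, 0, -0.4, 0, 0, 0, 0, 0, -0.4, 0, 0, 0, -2, 0, -0.4, 0, 0, 0, -4, 0, -0.4, 0, 0, 0, -6, 0, -0.4, 0, 0, 0, -7.5, 0, -0.4, 0, 0, 0, -7.8, 0, -0.4, 0, 0, 0, -7.8, 0, -0.4, 0, 0, 0, -7.8, 0, -0.4, 0, 0, 0])

```text
time: 8.68
position: [0.5783, -0.0285, 0.1474]
tool_rot: [0.77, 0.6, 0.133, 0.171]
ft_force: [0.8, -0.9, 0.8]
grip_width: 0.0868
```

```bash
python3 - <<'E'
from h import *
p,x,y,z=frame();R=toolR(-z,x);M=R.as_matrix()
b,d,c,T,o,W=snap("wrist","6");print(o["time"],o["grip_width"],o["q"].round(2),"sleeve (tool)",rel(o,p-.08*y+.018*z,R),o["ft_force"])
b,d,c,T,o,W=snap("side","6");b=b[130:250,270:430];cv2.imwrite("pics/s6z.png",cv2.resize(b,None,fx=4.8,fy=4.8,interpolation=cv2.INTER_CUBIC))
E
```

```text
8.6833 0.08684589884948407 [-0.24  0.48  1.95 -0.01  0.27  0.02] sleeve (tool) (array([-0.04, -0.06,  0.1 ]), array([0.03, 0.  , 0.11])) [ 0.83805913 -0.8739417   0.76788111]
```

View pics/wrist6.png

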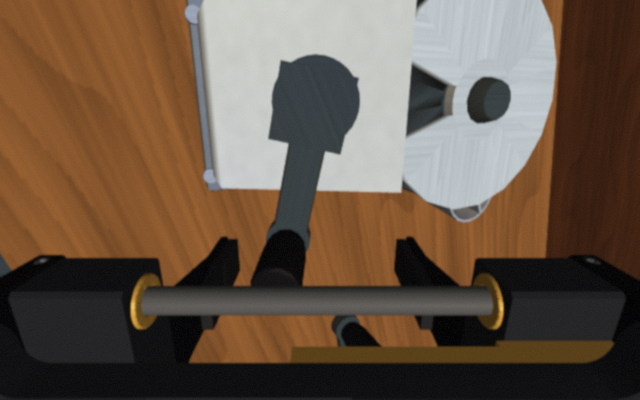

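View pics/s6z.png

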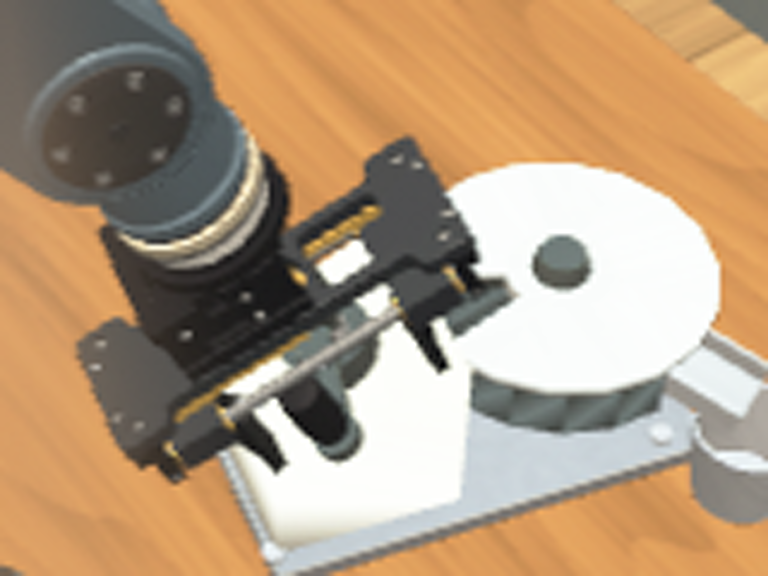

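```bash
cat > ik.py <<'E'
from h import *
from scipy.optimize import least_squares
# planar data (q4~0): q1,q2,q3,q5, tcp, pitch
D=[([-.1785,.5285,1.43386,1.18138],[.62429,.000125,.22158]),
   ([-.795,.546,1.398,1.199],[.51938,-.37021,.22194]),
   ([-.717,.757,1.739,.646],[.48634,-.27685,.01454]),
   ([-.24,.48,1.95,.27],[.5783,-.0285,.1474])]
from rig import robot
o=robot.get_obs();D[-1]=(list(o["q"][[0,1,2,4]]),list(o["position"]))
def fk(q,P):
    a0,A,al,B,be,Dd,h0,lat,lz=P
    s=a0+A*np.sin(q[1]+al)+B*np.sin(q[1]+q[2]+be)+Dd*np.sin(q[1]+q[2]+q[3])
    z=h0+A*np.cos(q[1]+al)+B*np.cos(q[1]+q[2]+be)+Dd*np.cos(q[1]+q[2]+q[3])
    return np.array([s*np.cos(q[0])-lat*np.sin(q[0]),s*np.sin(q[0])+lat*np.cos(q[0]),z])
if __name__=="__main__":
    def f(P): return np.concatenate([fk(q,P)-x for q,x in D]+[1e-3*(np.array(P)-P0)])
    P0=np.array([0,.4,0,.4,0,.3,.3,.11,0])
    r=least_squares(f,P0);print(r.x.round(4),r.cost,r.fun[:12].round(4))
    print(o["q"])
E
python3 ik.py
```

```text
[-0.0007  0.5848  0.0074  0.4054  0.2807  0.3018  0.273   0.1108  0.    ] 7.736443566499122e-07 [ 0.     -0.0002 -0.0001 -0.0005 -0.0005  0.0001 -0.0001 -0.0001 -0.
  0.0002  0.0009  0.    ]
[-0.23915945  0.47942414  1.9541754  -0.01378116  0.27128114  0.0189417 ]
```

```bash
cat > ik2.py <<'E'
from h import *
A,al,B,be,Dd,h0,lat=.5848,.0074,.4054,.2807,.3018,.273,.1108
def ik(p,R):
    M=R.as_matrix();w=np.array(p)-Dd*M[:,2]
    r=np.hypot(w[0],w[1]);s=np.sqrt(r*r-lat*lat);q1=np.arctan2(w[1],w[0])-np.arctan2(lat,s)
    z=w[2]-h0;L=np.hypot(s,z);g=np.arccos((L*L-A*A-B*B)/(2*A*B)) # angle between links
    q3=g-be+al;th=np.arctan2(s,z);q2=th-np.arctan2(B*np.sin(g),A+B*np.cos(g))-al
    ph=q2+q3;e=np.array([np.cos(q1),np.sin(q1),0]);k=np.array([0,0,1.]);l=np.cross(k,e)
    f=np.sin(ph)*e+np.cos(ph)*k;u=np.cos(ph)*e-np.sin(ph)*k # increasing pitch
    zt=M[:,2];q5=np.arccos(zt@f);q4=np.arctan2(zt@l,zt@u)
    # tool y at q6=0
    y0=np.cos(q4)*u+np.sin(q4)*l  # direction of q5 increase
    yt=y0*np.cos(q5)-f*np.sin(q5) # candidate tool axis
    q6=np.arctan2(M[:,1]@np.cross(zt,yt),M[:,1]@yt)
    return np.array([q1,q2,q3,q4,q5,q6])
E
python3 - <<'E'
from ik2 import *
from rig import robot
o=robot.get_obs();print(o["q"].round(3));print(ik(o["position"],Ro.from_quat(o["tool_rot"])).round(3))
print(ik([.6243,0,.2216],toolR([0,0,-1],[1,0,0])).round(3))
p,x,y,z=frame();h=np.array([np.cos(TH),np.sin(TH),0])
for name,yd in(("y",np.array([-h[1],h[0],0])),):
  for tilt in(0,10,25):
    t=np.radians(tilt);zt=np.array([0,0,-1])*np.cos(t)+h*np.sin(t)
    R=toolR(zt,yd)
    Q=[]
    for a in np.arange(0,360,15):
        a=np.radians(a);g=p+.08*(np.cos(a)*x+np.sin(a)*y)+.038*z;Q.append(ik(g+.0187*zt,R))
    Q=np.array(Q);print(name,tilt,Q.min(0).round(2),Q.max(0).round(2),np.abs(np.diff(np.unwrap(Q,axis=0),axis=0)).max(0).round(2))
E
```

```text
[-0.239  0.479  1.954 -0.014  0.271  0.019]
[-0.239  0.479  1.956 -0.015  0.27  -3.122]
[-0.178  0.527  1.437  0.     1.178  2.963]
y 0 [-0.24  0.54  1.37  0.    0.79  1.58] [0.03 0.63 1.8  0.   1.14 1.85] [0.04 0.01 0.06 0.   0.05 0.04]
y 10 [-0.24  0.5   1.5  -0.08  0.53  1.58] [ 0.06  0.58  1.92 -0.    0.9   1.93] [0.05 0.01 0.05 0.02 0.05 0.06]
y 25 [-0.24  0.48  1.69 -0.66  0.12  1.59] [ 0.1   0.54  2.09 -0.01  0.51  2.45] [0.05 0.01 0.05 0.2  0.05 0.23]
```

```bash
python3 - <<'E'
from ik2 import *
from rig import robot
o=robot.get_obs();c=cal("wrist");H=c["hand_eye"]
def pt(u,v,z):
    r=H[:3,:3]@np.linalg.inv(c["mtx"])@[u,v,1.];return H[:3,3]+r*(z-H[2,3])/r[2]
a=pt(306.5,146,.008);b=pt(291.5,228,.008);print(a,b,np.degrees(np.arctan2(*(b-a)[[1,0]])))
print("hubtop", pt(316.5,98,-.031))
p,x,y,z=frame();h=np.array([np.cos(TH),np.sin(TH),0])
t=np.radians(10);zt=np.array([0,0,-1])*np.cos(t)+h*np.sin(t);R=toolR(zt,[-h[1],h[0],0])
for s in(10,12,14):
    a=np.radians(-90-s);g=p+.08*(np.cos(a)*x+np.sin(a)*y)+.038*z
    print(s,g,rel(o,g+.0187*zt,R), "retreat",rel(o,g+.0187*zt+.06*z,R))
E
```

```text
[ 0.05891243 -0.00493839  0.008     ] [ 0.01294738 -0.01380587  0.008     ] -169.08076026151753
hubtop [ 0.08288112  0.00029884 -0.031     ]
10 [ 0.55801851 -0.02249454  0.15856874] (array([ 0.03, -1.91, -0.1 ]), array([ 11.79,  11.79, -89.25])) retreat (array([ 0.03, -1.91, -6.1 ]), array([ 11.79,  11.79, -89.25]))
12 [ 0.55574216 -0.02136595  0.15741031] (array([ 0.09, -2.19, -0.1 ]), array([ 11.79,  11.79, -89.25])) retreat (array([ 0.09, -2.19, -6.1 ]), array([ 11.79,  11.79, -89.25]))
14 [ 0.55350711 -0.02014949  0.15626045] (array([ 0.15, -2.46, -0.1 ]), array([ 11.79,  11.79, -89.25])) retreat (array([ 0.15, -2.46, -6.1 ]), array([ 11.79,  11.79, -89.25]))
```

Emit:
drive_tool(targets=[0, 0, -2, 0, 0, 0, 0, 0, -4, 0, 0, 0, 0, 0, -6.5, 0, 0, 0, 0, -0.5, -7, 1, 1, -7, 0, -1, -7, 2, 2, -14, 0, -1.5, -7, 3, 3, -21, 0, -2, -7, 4, 4, -28, 0.1, -2.1, -7, 5, 5, -35, 0.1, -2.1, -7, 6, 6, -42, 0.1, -2.1, -7, 7, 7, -49, 0.1, -2.1, -7, 8, 8, -56, 0.1, -2.1, -7, 9, 9, -63])

```text
time: 9.78
position: [0.5313, -0.015, 0.2019]
tool_rot: [0.339, 0.934, 0.035, 0.112]
ft_force: [0.5, -0.2, -0.2]
grip_width: 0.0869
```

```bash
cat > tg.py <<'E'
from ik2 import *
from rig import robot
p,x,y,z=frame();h=np.array([np.cos(TH),np.sin(TH),0])
t=np.radians(10);zt=np.array([0,0,-1])*np.cos(t)+h*np.sin(t);RT=toolR(zt,[-h[1],h[0],0])
def grasp(adeg,up=.038):
    a=np.radians(adeg);return p+.08*(np.cos(a)*x+np.sin(a)*y)+up*z+.0187*zt
E
python3 - <<'E'
from tg import *
o=robot.get_obs();print(o["time"],o["q"].round(2),o["grip_width"],rel(o,grasp(-101.5,.098),RT),rel(o,grasp(-101.5),RT))
E
```

```text
9.7833 [-0.27  0.35  1.86  0.08  0.7  -1.2 ] 0.08686155102874632 (array([-0.19,  0.01,  0.88]), array([  3.41,   2.5 , -25.83])) (array([-1.42,  0.3 ,  6.75]), array([  3.41,   2.5 , -25.83]))
```

Finish the turn above the grip with the jaws partly closed to 50 mm, then look.

Emit:
drive_tool(targets=[-0.2, 0, 0.4, 1, 0.7, -7, -0.2, 0, 0.6, 2, 1.4, -14, -0.2, 0, 0.8, 3, 2, -20, -0.2, 0, 0.8, 3.4, 2.5, -25.8, -0.2, 0, 0.8, 3.4, 2.5, -25.8, -0.2, 0, 0.8, 3.4, 2.5, -25.8], grip=-0.2)

```text
time: 10.28
position: [0.5347, -0.0163, 0.1943]
tool_rot: [0.128, 0.988, -0.01, 0.087]
ft_force: [-1.3, 0.4, 0.1]
grip_width: 0.0564
```

```bash
python3 - <<'E'
from tg import *
b,d,c,T,o,W=snap("wrist","7");print(o["time"],o["q"].round(2),o["grip_width"],rel(o,grasp(-101.5,.098),RT),rel(o,grasp(-101.5),RT))
print(proj([p,p+.05*z],c,T).round(1))
for s in(-98,-101.5,-105):
    a=np.radians(s);g=p+.08*(np.cos(a)*x+np.sin(a)*y);print(s,proj([g+.01*z,g+.058*z],c,T).round(1))
E
```

```text
10.2833 [-0.24  0.39  1.82 -0.    0.76 -1.55] 0.05636129294366352 (array([-0.  ,  0.01,  0.07]), array([ 0.06,  0.05, -0.51])) (array([-1.55,  0.02,  5.86]), array([ 0.06,  0.05, -0.51]))
[[415.3 257.4]
 [438.8 274.9]]
-98 [[316.4 246.9]
 [316.3 261.9]]
-101.5 [[317.4 240.7]
 [317.5 254.2]]
-105 [[318.8 234.6]
 [319.3 246.6]]
```

View pics/wrist7.png

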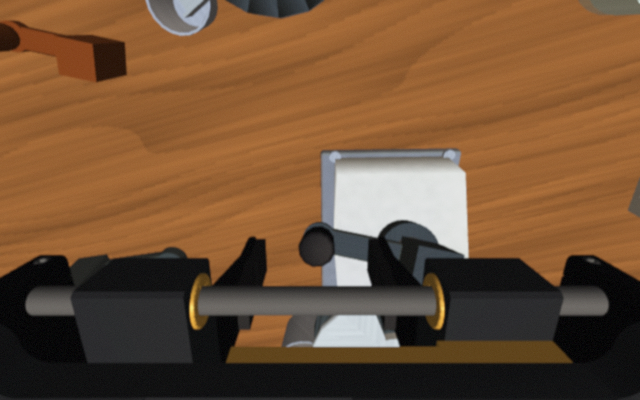

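```bash
python3 - <<'E'
from tg import *
o=robot.get_obs();print(rel(o,grasp(-104.5,.098),RT),rel(o,grasp(-104.5),RT))
E
```

```text
(array([0.38, 0.13, 0.18]), array([ 0.06,  0.04, -0.53])) (array([-1.17,  0.13,  5.97]), array([ 0.06,  0.04, -0.53]))
```

Emit:
drive_tool(targets=[0.4, 0.1, 0.2, 0, 0, -0.5, 0, 0.1, 1.5, 0, 0, -0.5, -0.4, 0.1, 3, 0, 0, -0.5, -0.7, 0.1, 4.2, 0, 0, -0.5, -1, 0.1, 5.3, 0, 0, -0.5, -1.2, 0.1, 5.9, 0, 0, -0.5, -1.2, 0.1, 5.9, 0, 0, -0.5])

```text
time: 10.92
position: [0.556, -0.0218, 0.1369]
tool_rot: [0.123, 0.989, -0.01, 0.086]
ft_force: [0.4, 0.6, -0.0]
grip_width: 0.0519
```

Emit:
drive_tool(targets=[0, 0, 0, 0, 0, 0, 0, 0, 0, 0, 0, 0, 0, 0, 0, 0, 0, 0, 0, 0, 0, 0, 0, 0, 0, 0, 0, 0, 0, 0, 0, 0, 0, 0, 0, 0, 0, 0, 0, 0, 0, 0], grip=1, squeeze=20)

```text
time: 11.5
position: [0.5563, -0.0213, 0.1388]
tool_rot: [0.123, 0.988, -0.01, 0.087]
ft_force: [-0.3, 1.2, 2.7]
grip_width: 0.0233
```

```bash
python3 - <<'E'
from tg import *
b,d,c,T,o,W=snap("side","8");print(o["time"],o["q"].round(2),o["grip_width"],o["ft_force"],rel(o,grasp(-104.5),RT))
b=b[130:250,270:430];cv2.imwrite("pics/s8z.png",cv2.resize(b,None,fx=4.8,fy=4.8,interpolation=cv2.INTER_CUBIC))
b,d,c,T,o,W=snap("wrist","8")
E
```

```text
11.5 [-0.24  0.5   1.82 -0.    0.65 -1.56] 0.023344096268414875 [-0.2780752   1.21066169  2.68833473] (array([0.06, 0.06, 0.12]), array([0.08, 0.07, 0.04]))
```

View pics/s8z.png

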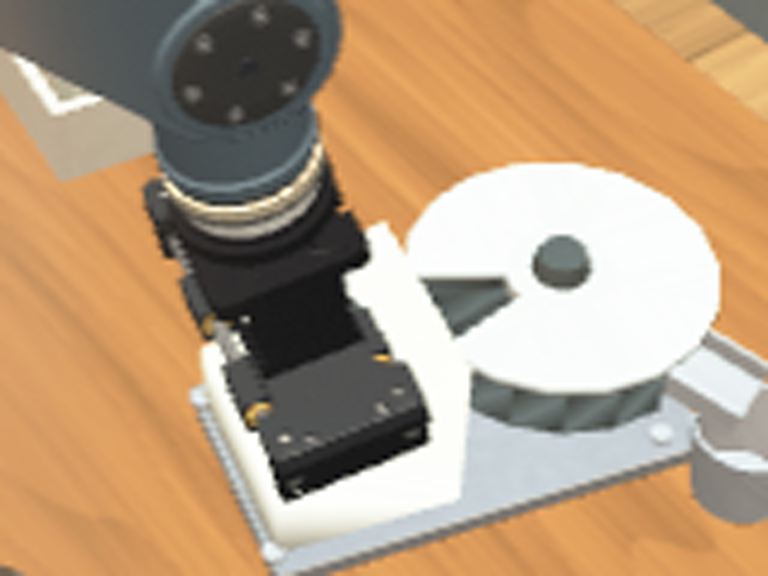

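View pics/wrist8.png

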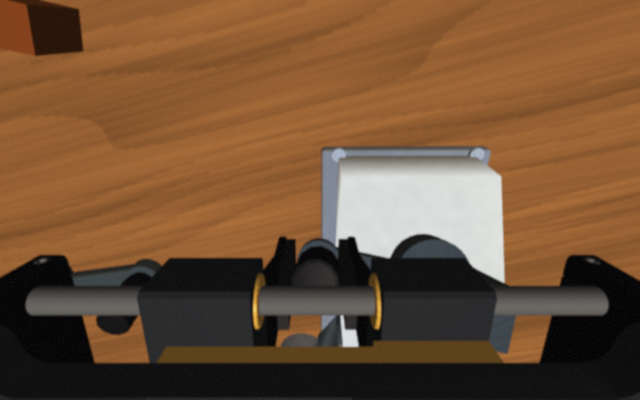

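```bash
python3 - <<'E'
from h import *
from scipy.optimize import least_squares
ca=np.array([.7503,.0103])
for n,tag in(("side","6"),("side","0"),("scene","1"),("scene","0")):
    c=cal(n);T=campose(n,c);d=np.load(f"pics/{n}{tag}.npy");W=cloud(d,c,T)
    m=(W[...,2]>.012)&(W[...,2]<.058)&(np.hypot(W[...,0]-.82,W[...,1]+.095)<.055)
    P=W[m];print(n,m.sum())
    m2=P[:,2]>.047
    f=lambda q:np.hypot(P[m2,0]-q[0],P[m2,1]-q[1])-.033
    r=least_squares(f,[.82,-.1],loss="cauchy",f_scale=.002);v=r.x-ca
    print(r.x.round(4),np.hypot(*v).round(4),"dir deg",np.degrees(np.arctan2(v[1],v[0])).round(1),np.median(abs(r.fun)))
im=cv2.imread("pics/scene1.png")[175:275,205:345];cv2.imwrite("pics/sc1z.png",cv2.resize(im,None,fx=5.5,fy=5.5,interpolation=cv2.INTER_CUBIC))
c=cal("side");T=campose("side",c);print("ray",ray_at_z(427.,218.3,c,T,.056))
E
```

```text
side 412
[ 0.7982 -0.1045] 0.1245 dir deg -67.3 0.0012288078440170283
side 428
[ 0.7976 -0.1051] 0.1247 dir deg -67.7 0.001312844977317689
scene 175
[ 0.7968 -0.1015] 0.121 dir deg -67.4 0.0009521628806728813
scene 172
[ 0.7971 -0.1011] 0.1208 dir deg -67.2 0.0012706576646329994
ray [ 0.79836383 -0.10679349  0.056     ]
```

View pics/sc1z.png

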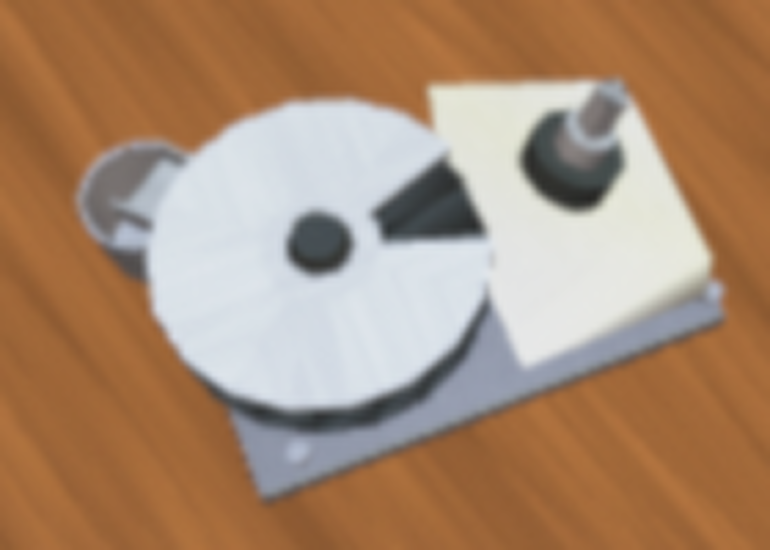

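```bash
cat > rows.py <<'E'
from tg import *
def rows(a0,angs):
    M=RT.as_matrix();out=[]
    for a in angs:
        s=M.T@(grasp(a)-grasp(a0))*100;out.append([float(round(v,1)) for v in s])
    return out
E
python3 - <<'E'
from rows import *
print(rows(-104.5,[-97,-90,-75,-60,-45,-30,-15,0,15,30,40,45]))
E
```

```text
[[-1.0, -0.2, -0.3], [-1.9, -0.3, -0.5], [-3.9, 0.0, -1.1], [-5.8, 0.8, -1.6], [-7.4, 2.1, -2.0], [-8.6, 3.7, -2.3], [-9.4, 5.7, -2.5], [-9.7, 7.7, -2.6], [-9.4, 9.8, -2.5], [-8.6, 11.7, -2.3], [-7.9, 12.9, -2.1], [-7.4, 13.4, -2.0]]
```

Emit:
drive_tool(targets=[-1.0, -0.2, -0.3, 0, 0, 0, -1.9, -0.3, -0.5, 0, 0, 0, -3.9, 0.0, -1.1, 0, 0, 0, -5.8, 0.8, -1.6, 0, 0, 0, -7.4, 2.1, -2.0, 0, 0, 0, -8.6, 3.7, -2.3, 0, 0, 0, -9.4, 5.7, -2.5, 0, 0, 0, -9.7, 7.7, -2.6, 0, 0, 0, -9.4, 9.8, -2.5, 0, 0, 0, -8.6, 11.7, -2.3, 0, 0, 0, -7.9, 12.9, -2.1, 0, 0, 0, -7.4, 13.4, -2.0, 0, 0, 0])

```text
time: 12.6
position: [0.6566, 0.092, 0.1715]
tool_rot: [0.122, 0.989, -0.011, 0.087]
ft_force: [-2.2, -2.3, 5.4]
grip_width: 0.0232
```

```bash
python3 - <<'E'
from rows import *
b,d,c,T,o,W=snap("side","9");print(o["time"],o["q"].round(2),o["grip_width"],o["ft_force"],rel(o,grasp(45),RT))
b=b[130:250,270:430];cv2.imwrite("pics/s9z.png",cv2.resize(b,None,fx=4.8,fy=4.8,interpolation=cv2.INTER_CUBIC))
print(rows(45,[60,75,90,105,120,135,150,165,180,195,205,210]))
E
```

```text
12.6 [-0.01  0.58  1.52 -0.05  0.88 -1.3 ] 0.023204675523671437 [-2.21649307 -2.34597213  5.37066705] (array([0.04, 0.01, 0.15]), array([0.  , 0.08, 0.15]))
[[1.6, 1.3, 0.4], [3.5, 2.1, 0.9], [5.5, 2.3, 1.5], [7.5, 2.1, 2.0], [9.3, 1.3, 2.5], [10.9, -0.0, 2.9], [12.2, -1.7, 3.3], [12.9, -3.6, 3.5], [13.2, -5.7, 3.5], [12.9, -7.7, 3.5], [12.5, -9.0, 3.3], [12.2, -9.7, 3.3]]
```

View pics/s9z.png

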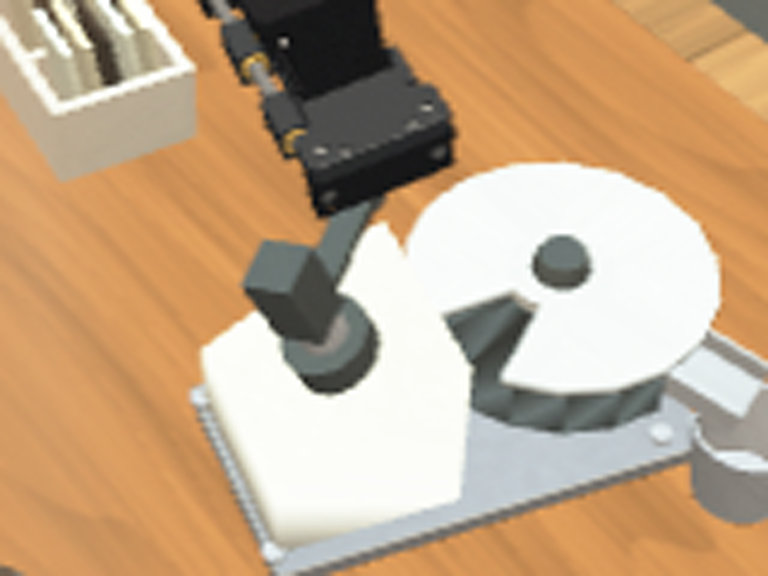

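Emit:
drive_tool(targets=[1.6, 1.3, 0.4, 0, 0, 0, 3.5, 2.1, 0.9, 0, 0, 0, 5.5, 2.3, 1.5, 0, 0, 0, 7.5, 2.1, 2.0, 0, 0, 0, 9.3, 1.3, 2.5, 0, 0, 0, 10.9, 0, 2.9, 0, 0, 0, 12.2, -1.7, 3.3, 0, 0, 0, 12.9, -3.6, 3.5, 0, 0, 0, 13.2, -5.7, 3.5, 0, 0, 0, 12.9, -7.7, 3.5, 0, 0, 0, 12.5, -9.0, 3.3, 0, 0, 0, 12.2, -9.7, 3.3, 0, 0, 0])

```text
time: 13.65
position: [0.5215, 0.024, 0.1175]
tool_rot: [0.124, 0.988, -0.01, 0.087]
ft_force: [-3.5, 3.6, 5.7]
grip_width: 0.0231
```

```bash
python3 - <<'E'
from rows import *
o=robot.get_obs();print(o["time"],o["q"].round(2),o["grip_width"],o["ft_force"],rel(o,grasp(210),RT))
print(rows(210,[225,240,255,270,285,300,315,330,345,360,370,375]))
E
```

```text
13.65 [-0.16  0.51  1.91 -0.03  0.55 -1.46] 0.023111560813067485 [-3.50892156  3.5992087   5.66349565] (array([0.02, 0.27, 0.08]), array([ 0.06,  0.02, -0.06]))
[[-1.2, -1.7, -0.3], [-2.8, -2.9, -0.8], [-4.7, -3.7, -1.3], [-6.7, -4.0, -1.8], [-8.7, -3.7, -2.3], [-10.6, -2.9, -2.8], [-12.2, -1.7, -3.3], [-13.4, -0.0, -3.6], [-14.2, 1.9, -3.8], [-14.4, 4.0, -3.9], [-14.3, 5.4, -3.8], [-14.2, 6.1, -3.8]]
```

Emit:
drive_tool(targets=[-1.2, -1.7, -0.3, 0, 0, 0, -2.8, -2.9, -0.8, 0, 0, 0, -4.7, -3.7, -1.3, 0, 0, 0, -6.7, -4.0, -1.8, 0, 0, 0, -8.7, -3.7, -2.3, 0, 0, 0, -10.6, -2.9, -2.8, 0, 0, 0, -12.2, -1.7, -3.3, 0, 0, 0, -13.4, 0, -3.6, 0, 0, 0, -14.2, 1.9, -3.8, 0, 0, 0, -14.4, 4.0, -3.9, 0, 0, 0, -14.3, 5.4, -3.8, 0, 0, 0, -14.2, 6.1, -3.8, 0, 0, 0])

```text
time: 14.65
position: [0.6659, 0.0527, 0.1795]
tool_rot: [0.122, 0.989, -0.011, 0.086]
ft_force: [-3.5, -2.8, 2.7]
grip_width: 0.0228
```

```bash
python3 - <<'E'
from rows import *
b,d,c,T,o,W=snap("side","10");print(o["time"],o["q"].round(2),o["grip_width"],o["ft_force"],rel(o,grasp(15),RT))
b=b[130:250,270:430];cv2.imwrite("pics/s10z.png",cv2.resize(b,None,fx=4.8,fy=4.8,interpolation=cv2.INTER_CUBIC))
print(rows(15,[30,45,60,75,90,105,120,135,150,165,175,180]))
E
```

```text
14.65 [-0.07  0.57  1.5  -0.04  0.9  -1.38] 0.022839337618751957 [-3.46612626 -2.82231473  2.69015849] (array([ 0.03, -0.  ,  0.08]), array([0.01, 0.  , 0.15]))
[[0.8, 1.9, 0.2], [2.0, 3.6, 0.5], [3.6, 4.9, 1.0], [5.5, 5.7, 1.5], [7.5, 5.9, 2.0], [9.5, 5.7, 2.5], [11.3, 4.9, 3.0], [12.9, 3.6, 3.5], [14.2, 1.9, 3.8], [14.9, 0.0, 4.0], [15.2, -1.4, 4.1], [15.2, -2.1, 4.1]]
```

View pics/s10z.png

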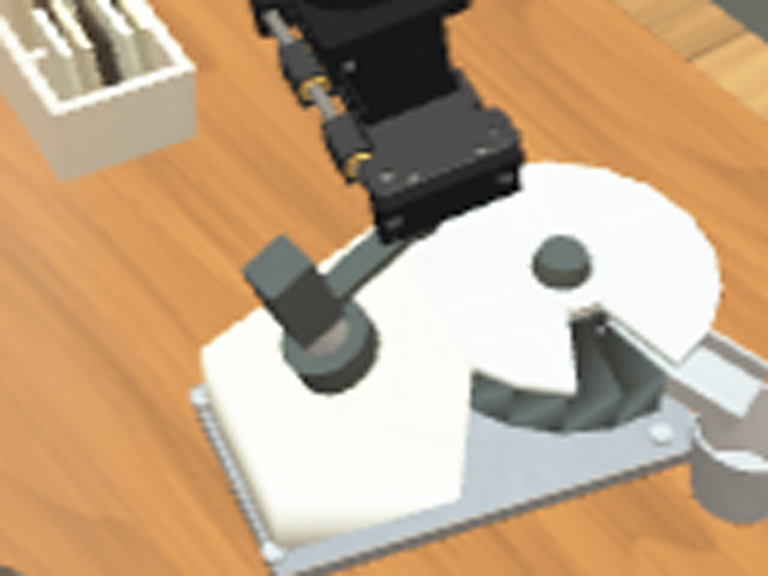

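Emit:
drive_tool(targets=[0.8, 1.9, 0.2, 0, 0, 0, 2.0, 3.6, 0.5, 0, 0, 0, 3.6, 4.9, 1.0, 0, 0, 0, 5.5, 5.7, 1.5, 0, 0, 0, 7.5, 5.9, 2.0, 0, 0, 0, 9.5, 5.7, 2.5, 0, 0, 0, 11.3, 4.9, 3.0, 0, 0, 0, 12.9, 3.6, 3.5, 0, 0, 0, 14.2, 1.9, 3.8, 0, 0, 0, 14.9, 0, 4.0, 0, 0, 0, 15.2, -1.4, 4.1, 0, 0, 0, 15.2, -2.1, 4.1, 0, 0, 0])

```text
time: 15.7
position: [0.5208, 0.0654, 0.1123]
tool_rot: [0.124, 0.988, -0.01, 0.086]
ft_force: [-5.2, 3.9, 3.4]
grip_width: 0.0232
```

```bash
cat > gap.py <<'E'
from h import *
def gap(n,d,ca=(.7503,.0103),plot=None):
    c=cal(n);T=campose(n,c);W=cloud(d,c,T)
    # sample on top-face plane: for each angle project ring pts and read depth height
    res={}
    A=np.arange(0,360,1.)
    for r in(.05,.06,.07,.078):
        X=np.stack([ca[0]+r*np.cos(np.radians(A)),ca[1]+r*np.sin(np.radians(A)),np.full(A.size,.112)],1)
        uv=np.rint(proj(X,c,T)).astype(int);z=W[uv[:,1],uv[:,0],2]
        low=(z<.107)
        res[r]=(A[low].min() if low.any() else None,A[low].max() if low.any() else None,low.sum(),np.degrees(np.angle(np.exp(1j*np.radians(A[low])).mean()))%360 if low.any() else None)
    return res
E
python3 - <<'E'
from rows import *
from gap import gap
print("start",gap("scene",np.load("pics/scene1.npy")));print("start side",gap("side",np.load("pics/side6.npy")))
for n in("side","scene"):
    b,d,c,T,o,W=snap(n,"11");print(n,gap(n,d))
print(o["time"],o["ft_force"],rel(o,grasp(180),RT))
cv2.imwrite("pics/s11z.png",cv2.resize(cv2.imread("pics/side11.png")[130:250,270:430],None,fx=4.8,fy=4.8,interpolation=cv2.INTER_CUBIC))
print(rows(180,[185,190,193,197,200,204]))
E
```

```text
start {0.05: (np.float64(147.0), np.float64(182.0), np.int64(36), np.float64(164.5)), 0.06: (np.float64(146.0), np.float64(182.0), np.int64(37), np.float64(164.0)), 0.07: (np.float64(146.0), np.float64(182.0), np.int64(37), np.float64(164.0)), 0.078: (np.float64(145.0), np.float64(183.0), np.int64(39), np.float64(164.0))}
start side {0.05: (np.float64(172.0), np.float64(247.0), np.int64(19), np.float64(188.61568633315764)), 0.06: (np.float64(107.0), np.float64(320.0), np.int64(29), np.float64(174.41683141121226)), 0.07: (np.float64(175.0), np.float64(272.0), np.int64(15), np.float64(189.7755158951457)), 0.078: (np.float64(174.0), np.float64(186.0), np.int64(13), np.float64(180.0))}
side {0.05: (np.float64(215.0), np.float64(323.0), np.int64(42), np.float64(284.37659622400463)), 0.06: (np.float64(111.0), np.float64(302.0), np.int64(41), np.float64(281.6148677800005)), 0.07: (np.float64(15.0), np.float64(305.0), np.int64(43), np.float64(287.06998705885076)), 0.078: (np.float64(64.0), np.float64(332.0), np.int64(55), np.float64(289.25921581806267))}
scene {0.05: (np.float64(270.0), np.float64(307.0), np.int64(38), np.float64(288.5)), 0.06: (np.float64(269.0), np.float64(307.0), np.int64(39), np.float64(288.0)), 0.07: (np.float64(268.0), np.float64(309.0), np.int64(42), np.float64(288.5)), 0.078: (np.float64(82.0), np.float64(308.0), np.int64(40), np.float64(289.6961941583472))}
15.75 [-6.33872159  1.5668396   2.79731205] (array([-0.1 ,  0.34,  0.02]), array([-0.  , -0.13, -0.07]))
[[-0.0, -0.7, -0.0], [-0.1, -1.4, -0.0], [-0.2, -1.8, -0.1], [-0.3, -2.3, -0.1], [-0.5, -2.7, -0.1], [-0.7, -3.3, -0.2]]
```

View pics/s11z.png

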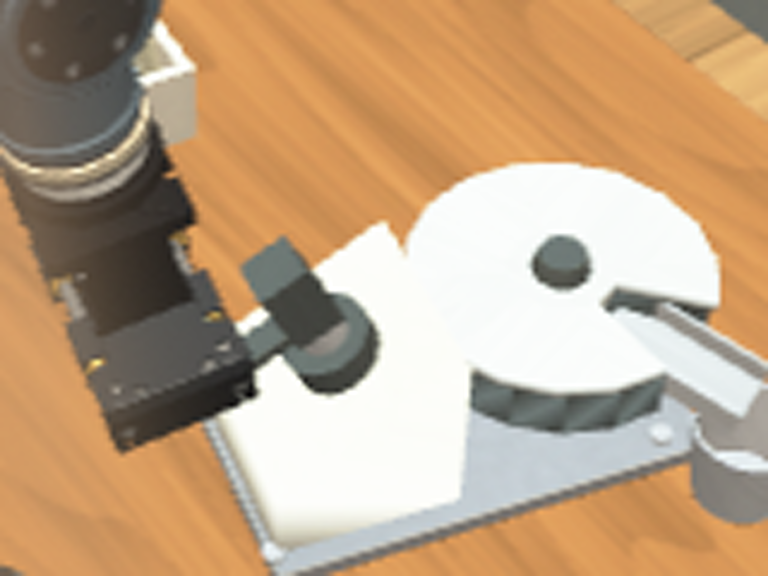

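Emit:
drive_tool(targets=[0, -0.7, 0, 0, 0, 0, -0.1, -1.4, 0, 0, 0, 0, -0.2, -1.8, -0.1, 0, 0, 0, -0.3, -2.3, -0.1, 0, 0, 0, -0.5, -2.7, -0.1, 0, 0, 0, -0.5, -2.7, -0.1, 0, 0, 0, -0.5, -2.7, -0.1, 0, 0, 0])

```text
time: 16.38
position: [0.5195, 0.0386, 0.1143]
tool_rot: [0.124, 0.989, -0.011, 0.086]
ft_force: [-5.9, 1.7, 5.1]
grip_width: 0.0231
```

```bash
python3 - <<'E'
from rows import *
from gap import gap
for n in("scene","side"):
    b,d,c,T,o,W=snap(n,"12");print(n,gap(n,d))
print(o["time"],o["ft_force"],rel(o,grasp(200),RT),o["q"].round(2))
cv2.imwrite("pics/s12z.png",cv2.resize(cv2.imread("pics/side12.png")[160:250,350:470],None,fx=6,fy=6,interpolation=cv2.INTER_CUBIC))
cv2.imwrite("pics/c12z.png",cv2.resize(cv2.imread("pics/scene12.png")[175:275,205:345],None,fx=5.5,fy=5.5,interpolation=cv2.INTER_CUBIC))
E
```

```text
scene {0.05: (np.float64(273.0), np.float64(311.0), np.int64(39), np.float64(292.0)), 0.06: (np.float64(274.0), np.float64(313.0), np.int64(40), np.float64(293.5)), 0.07: (np.float64(234.0), np.float64(312.0), np.int64(41), np.float64(290.5153151164103)), 0.078: (np.float64(275.0), np.float64(313.0), np.int64(39), np.float64(294.0))}
side {0.05: (np.float64(2.0), np.float64(302.0), np.int64(38), np.float64(292.8058158782551)), 0.06: (np.float64(1.0), np.float64(309.0), np.int64(41), np.float64(294.7522320959476)), 0.07: (np.float64(67.0), np.float64(308.0), np.int64(39), np.float64(291.16307636241993)), 0.078: (np.float64(32.0), np.float64(310.0), np.int64(43), np.float64(295.27857200522214))}
16.4333 [-6.93199216  0.4075222   3.90702264] (array([-0.01,  0.16,  0.  ]), array([ 0.01, -0.1 ,  0.03])) [-0.13  0.51  1.92 -0.04  0.54 -1.42]
```

View pics/s12z.png

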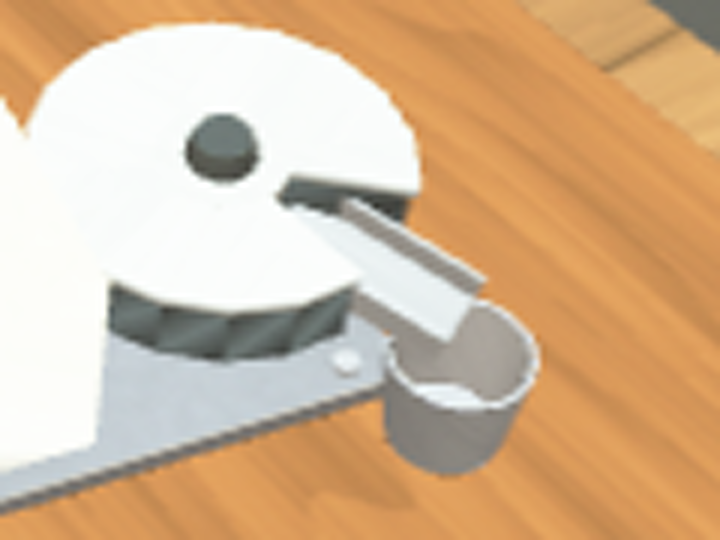

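View pics/c12z.png

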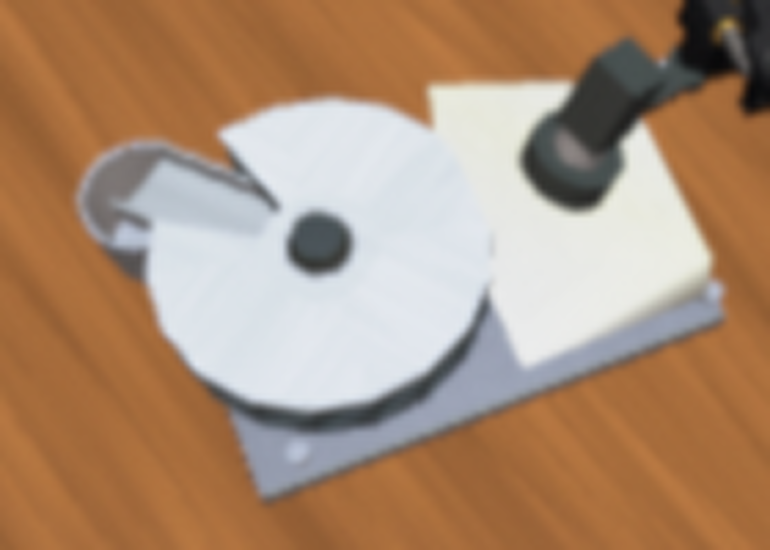

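Emit:
drive_tool(targets=[0, 0, 0, 0, 0, 0, 0, 0, 0, 0, 0, 0, 0, 0, 0, 0, 0, 0, 0, 0, 0, 0, 0, 0, 0, 0, 0, 0, 0, 0], grip=-0.4)

```text
time: 16.9
position: [0.5214, 0.0387, 0.1146]
tool_rot: [0.123, 0.988, -0.011, 0.088]
ft_force: [0.0, 0.5, -0.5]
grip_width: 0.0491
```

Emit:
drive_tool(targets=[0.4, 0, -1.5, 0, 0, 0, 0.8, 0, -3, 0, 0, 0, 1.2, 0, -4.5, 0, 0, 0, 1.7, 0, -6.5, 0, 0, 0, 2.1, 0, -8, 0, 0, 0, 2.1, 0, -10, 0, 0, 0])

```text
time: 17.4
position: [0.4821, 0.0485, 0.2092]
tool_rot: [0.123, 0.989, -0.011, 0.086]
ft_force: [-0.2, 0.9, -0.3]
grip_width: 0.0607
```

```bash
python3 - <<'E'
from rows import *
o=robot.get_obs();c=cal("wrist");H=c["hand_eye"]
# camera straight down, cam x = machine y dir
cx=np.array([-h[1],h[0],0]);cz=np.array([0,0,-1.]);cy=np.cross(cz,cx)
Rc=np.stack([cx,cy,cz],1);R=Ro.from_matrix(Rc@H[:3,:3].T)
C=np.array([.760,-.025,.42]);pos=C-R.as_matrix()@H[:3,3]
print(o["time"],o["grip_width"],o["q"].round(2),pos,rel(o,pos,R),ik(pos,R).round(2))
E
```

```text
17.4 0.06066207513936 [-0.12  0.3   1.91 -0.03  0.76 -1.42] [ 0.78973551 -0.0321324   0.24203352] (array([-31.9 ,  -0.27,   2.24]), array([2.000e-02, 2.753e+01, 6.000e-02])) [-0.19  0.94  0.55  0.02  1.95  1.64]
```

```bash
python3 - <<'E'
from rows import *
o=robot.get_obs();c=cal("wrist");H=c["hand_eye"]
cx=np.array([-h[1],h[0],0]);cz=np.array([0,0,-1.]);cy=np.cross(cz,cx)
Rc=np.stack([cx,cy,cz],1);R=Ro.from_matrix(Rc@H[:3,:3].T)
for C in([.82,-.039,.42],[.805,-.035,.42]):
    pos=np.array(C)-R.as_matrix()@H[:3,3]
    print(pos,rel(o,pos,R),ik(pos,R).round(2))
E
```

```text
[ 0.84973551 -0.0461324   0.24203352] (array([-37.96,  -0.15,   3.3 ]), array([2.000e-02, 2.753e+01, 6.000e-02])) [-0.19  1.12  0.15  0.02  2.18  1.64]
[ 0.83473551 -0.0421324   0.24203352] (array([-36.43,  -0.13,   3.04]), array([2.000e-02, 2.753e+01, 6.000e-02])) [-0.19  1.07  0.28  0.02  2.1   1.64]
```

Emit:
drive_tool(targets=[-1, 0, -3, 0, 0, 0, -4, 0, -5, 0, 3, 0, -8, 0, -5, 0, 6, 0, -12, 0, -5, 0, 9, 0, -16, 0, -4, 0, 12, 0, -20, 0, -3, 0, 16, 0, -24, -0.1, -1, 0, 20, 0, -28, -0.1, 0.5, 0, 24, 0, -31, -0.2, 1.5, 0, 27.5, 0, -34, -0.2, 2.6, 0, 27.5, 0, -34, -0.2, 2.6, 0, 27.5, 0, -34, -0.2, 2.6, 0, 27.5, 0])

```text
time: 18.4
position: [0.8126, -0.0381, 0.2345]
tool_rot: [0.123, 0.98, 0.019, -0.155]
ft_force: [-1.3, -0.1, -0.2]
grip_width: 0.0609
```

```bash
python3 - <<'E'
from rows import *
b,d,c,T,o,W=snap("wrist","13");print(o["time"],o["q"].round(2),o["position"])
ca=np.array([.7503,.0103])
print(proj([[*ca,.112]],c,T))
E
```

```text
18.4 [-0.19  1.    0.44  0.02  2.01 -1.51] [ 0.81261564 -0.03808172  0.23445716]
[[350.81345754 154.08520008]]
```

View pics/wrist13.png

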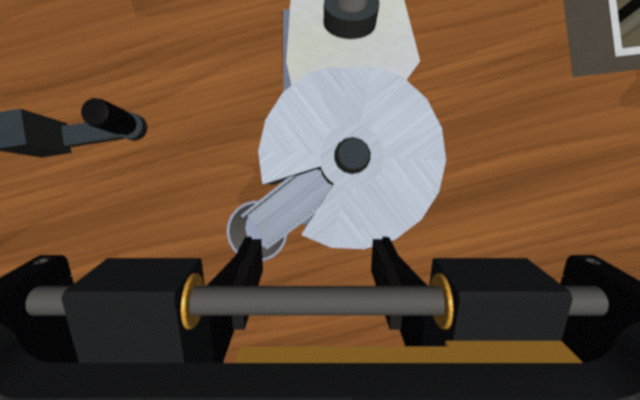

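```bash
python3 - <<'E'
from h import *
b=cv2.imread("pics/wrist13.png")[135:260,215:370];cv2.imwrite("pics/w13z.png",cv2.resize(b,None,fx=4.8,fy=4.8,interpolation=cv2.INTER_CUBIC))
E
```

```text
(no output)
```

View pics/w13z.png

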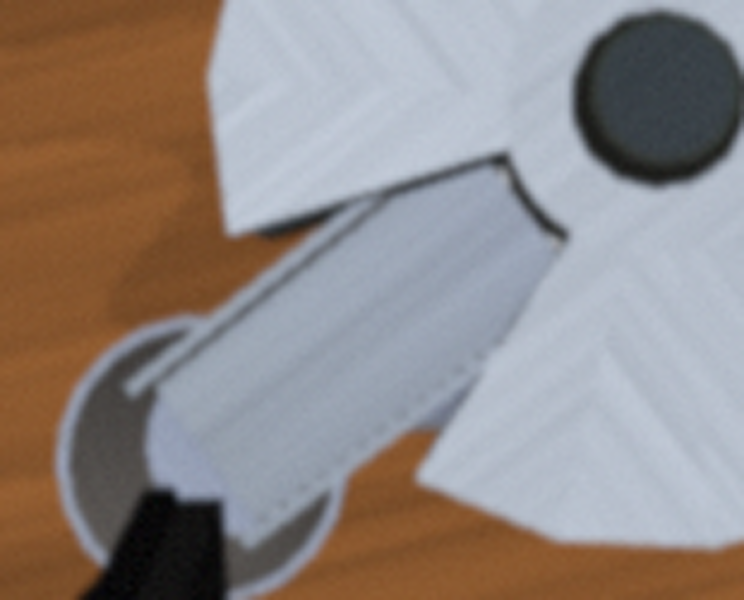

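```bash
python3 - <<'E'
from h import *
from scipy.optimize import least_squares
c=cal("wrist");o=dict(position=np.array([.81261564,-.03808172,.23445716]),tool_rot=None)
from rig import robot
o=robot.get_obs();T=campose("wrist",c,o);W=cloud(np.load("pics/wrist13.npy"),c,T)
P=lambda x,y,z:ray_at_z(x/4.8+215,y/4.8+135,c,T,z)[:2]
im=cv2.imread("pics/wrist13.png")
# disc vertices circle fit: pixels with z~.112
m=(abs(W[...,2]-.112)<.006)&(W[...,0]>.68);ct=max(cv2.findContours(m.astype(np.uint8),0,1)[0],key=len)[:,0]
Q=np.array([ray_at_z(u,v,c,T,.112)[:2] for u,v in ct])
f=lambda q:np.hypot(Q[:,0]-q[0],Q[:,1]-q[1])-.0873
r=least_squares(f,[.75,.01],loss="cauchy",f_scale=.001);ca=r.x;print("axis",ca,"z",np.median(W[m][:,2]))
dg=lambda v:np.degrees(np.arctan2(v[1],v[0]))%360
e1=P(228,237,.112)-P(500,155,.112);e2=P(415,483,.112)-P(567,235,.112)
print("edge dirs",dg(e1),dg(e2),"bis",(dg(e1)+dg(e2))/2)
cor=[P(228,237,.112),P(415,483,.112),P(500,155,.112),P(567,235,.112)]
print("corner angs",[dg(k-ca).round(1) for k in cor],[np.hypot(*(k-ca)).round(4) for k in cor],"mid",(dg(cor[0]-ca)+dg(cor[1]-ca))/2)
cup=P(201,456,.056);print("cup",cup,np.hypot(*(cup-ca)),dg(cup-ca))
# hole inner arc edge
# chute floor points by depth
for (x1,y1) in((480,200),(400,260),(300,340),(240,400),(540,270),(430,350),(330,440)):
    print((x1,y1),W[int(y1/4.8+135),int(x1/4.8+215)].round(4))
E
```

```text
axis [0.75096294 0.01208125] z 0.11440223583743778
edge dirs 272.55303300125115 314.2631110646294 bis 293.40807203294025
corner angs [np.float64(273.5), np.float64(313.6), np.float64(275.2), np.float64(312.3)] [np.float64(0.0884), np.float64(0.089), np.float64(0.0326), np.float64(0.0319)] mid 293.5464106919025
cup [ 0.79934585 -0.10317063] 0.1249956037769932 292.7727371068494
(480, 200) [ 0.7594 -0.0259  0.091 ]
(400, 260) [ 0.7676 -0.046   0.0858]
(300, 340) [ 0.7782 -0.0716  0.0803]
(240, 400) [ 0.7883 -0.0877  0.0764]
(540, 270) [ 0.777  -0.0179  0.0904]
(430, 350) [ 0.7871 -0.0446  0.0847]
(330, 440) [ 0.8011 -0.0712  0.0774]
```

```bash
python3 - <<'E'
from h import *
c=cal("wrist")
from rig import robot
o=robot.get_obs();T=campose("wrist",c,o)
P=lambda x,y,z:ray_at_z(x/4.8+215,y/4.8+135,c,T,z)[:2]
ca=np.array([.75096,.01208]);dg=lambda v:np.degrees(np.arctan2(v[1],v[0]))%360
a,b=P(440,270,.090),P(190,467,.082);print(dg(b-a),dg(a-ca),dg(b-ca))
p,x,y,z=frame()
for n in("side","scene"):
    b,d,c,T,o,W=snap(n,"14")
    m=(np.linalg.norm(W-(p+.05*z),axis=-1)<.03)
    H=(W[m]-p)@z;print(n,"hub top height over seat, pct",np.percentile(H,[50,80,90,95,99]).round(4))
    a=np.radians(195);g=p+.08*(np.cos(a)*x+np.sin(a)*y)
    u,v=proj(p+.03*z,c,T)[0].astype(int);u0,v0=u-60,v-45
    cv2.imwrite(f"pics/{n}14z.png",cv2.resize(b[v0:v0+90,u0:u0+120],None,fx=6,fy=6,interpolation=cv2.INTER_CUBIC))
    q=(W-p);hh=q@z;rr=np.linalg.norm(q-hh[...,None]*z,axis=-1)
    mm=(rr<.012)&(hh>.03)&(hh<.09);print(mm.sum(),np.percentile(hh[mm],[10,50,90]).round(4))
print(robot.get_obs()["time"])
E
```

```text
293.7472023854227 293.0391410510903 293.43485475747593
side hub top height over seat, pct [0.0476 0.0498 0.0507 0.0511 0.0528]
58 [0.0472 0.0491 0.0508]
scene hub top height over seat, pct [0.0483 0.0516 0.0525 0.053  0.0544]
42 [0.0499 0.0512 0.0531]
18.55
```

View pics/side14z.png

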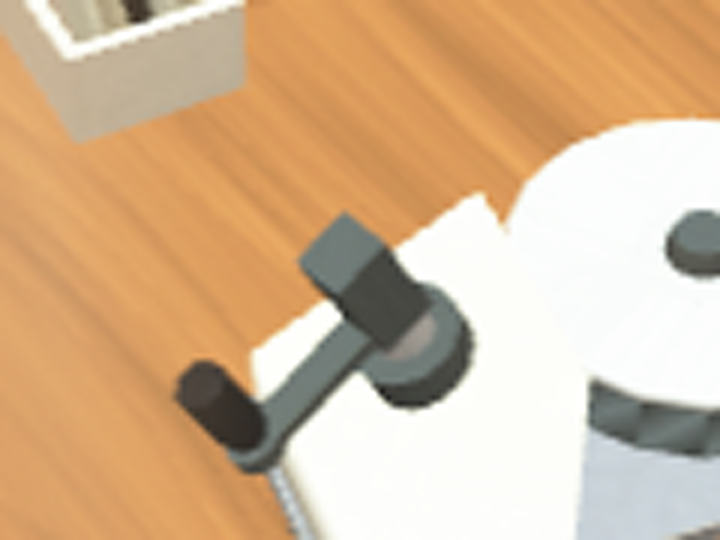

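View pics/scene14z.png

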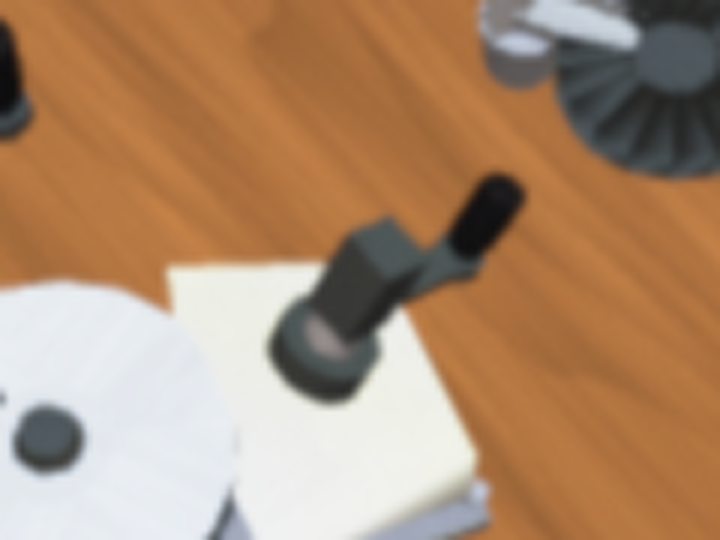

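```bash
python3 -c "
from rig import robot
o=robot.get_obs();print(o['time'],o['ft_force'],o['joint_velocities'].round(3));print(robot.hand_in())"
```

```text
18.55 [-0.60518304  0.25613448 -0.13184884] [ 0.007 -0.053  0.005  0.     0.001 -0.001]
the job is handed in; nothing more can be done
None
```

The crank is home on the shaft, the gap stands over the pour hole, and I handed the job in at 18.6 s.

I picked up the smaller dark crank by its hub and pushed it onto the tilted shaft until it met the collar at about 10–13 N. I then held its grip and wound it anticlockwise about 1.8 turns, let go and backed the arm away.

**Last checks:**
- **Crank home:** with the gripper off, the hub's top measured 49–51 mm above the seat in the two fixed cameras; fully home is 50 mm.
- **Gap over the hole:** from above, the gap's middle was at 293.5° around the cover. The cup gave the pour direction as 292.8° and the chute's midline as 293.4–293.7°, so it is within about 1°. The earlier fixed-camera readings of the gap were rougher: about 291–294° in the scene view, and 291–295° in the noisy side view.
- **Forces and bystanders:** the readings I took never showed more than about 10 N on the wrist. I never moved towards the jar or the tray, but I did not measure them again at the end.

No check failed. The crank has some loose play on the shaft, so its arm sags slightly without turning the cover.

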